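# Restock the shelf row behind the old stock

### The job

Restock the grey shelf from the black delivery tray: move the four new goods, one by one, so that each stands upright in the lane of the same product, behind the old one that is already at the front, and the new row has the same order as the old row. Set each down gently without dropping or tipping it, well into the rear half of the lane and clear of the old one, and leave the old goods standing where they are.

Things in the scene. Friction and masses are not known exactly. Their poses are not given: they have to be found in the camera images.
- new_slim_can_center (a point): NEW slim tall round can, 50 mm diameter, 82 mm high, plain red label with a thin tan line, about 0.1 to 0.35 kg. Loose, upright in one of the four tray bays (any). The point is its centre, half-way up; z up.
- new_wide_can_center (a point): NEW wide squat round can, 66 mm diameter, 60 mm high, plain red label with a thin tan line, about 0.1 to 0.35 kg. Loose, upright in one of the four tray bays (any). The point is its centre, half-way up; z up.
- new_jar_center (a point): NEW round olive-green jar, 58 mm diameter up to 55 mm from its foot, then a narrower neck with a white screw lid of 47 mm; 78 mm high, plain red label with a thin tan line, about 0.1 to 0.35 kg. Loose, upright in one of the four tray bays (any). The point is its centre, half-way up; z up.
- new_tin_center (a point): NEW rectangular tin with a small round disc on its lid: 44 mm along its own x, 62 mm along its own y, 72 mm high, plain red label with a thin tan line, about 0.1 to 0.35 kg. Loose, upright in one of the four tray bays (any). The point is its centre, half-way up; z up. At the start its x is within 0.1 rad of the tray's x.
- old_slim_can_center (a point): OLD slim tall round can, 50 mm diameter, 82 mm high (same product as the new one), loose, upright at the front (x about -62 mm) of one of the shelf lanes (any). The point is its centre, half-way up; z up. It marks the lane of its product.
- old_wide_can_center (a point): OLD wide squat round can, 66 mm diameter, 60 mm high (same product as the new one), loose, upright at the front (x about -62 mm) of one of the shelf lanes (any). The point is its centre, half-way up; z up. It marks the lane of its product.
- old_jar_center (a point): OLD round olive-green jar, 58 mm diameter up to 55 mm from its foot, then a narrower neck with a white screw lid of 47 mm; 78 mm high (same product as the new one), loose, upright at the front (x about -62 mm) of one of the shelf lanes (any). The point is its centre, half-way up; z up. It marks the lane of its product.
- old_tin_center (a point): OLD rectangular tin with a small round disc on its lid: 44 mm along its own x, 62 mm along its own y, 72 mm high (same product as the new one), loose, upright at the front (x about -62 mm) of one of the shelf lanes (any). The point is its centre, half-way up; z up. It marks the lane of its product.
- shelf: Grey shelf panel, x 260 mm, y 352 mm. Origin: underside centre, on the table; x runs from the front (white price rail, robot's side) to the rear, z up. Goods stand on its deck, z = 30 mm. Clear 3 mm dividers, 30 mm high, part 4 lanes along x, 82 mm clear, at y = -127.5, -42.5, 42.5, 127.5 mm. Rear places: x = 58 mm; back stop 20 mm high at x = 126. Fixed, left or right, yaw up to 0.25 rad.
- tray: Shallow black slatted delivery tray, x 162 mm, y 332 mm, walls 40 mm high and 6 thick, floor at z = 8 mm. Origin: underside centre, on the table; z up. Dividers 18 mm above the floor part four bays in a row, at y = -120, -40, 40 and 120 mm; the goods stand near x = 0. Fixed, on the other side from the shelf, yaw up to 0.25 rad.
Things that resemble listed ones, but are neither listed nor needed, are in the scene too. Leave any purple look-alike of the part that bears new_tin_center alone.

How it is judged:
At the end, for the whole second after the job is handed in: Each new item rests upright (0.1 rad) on the deck (6 mm) in the lane of its old mate, within 18 mm of the lane's middle line, its centre 20 to 106 mm behind the shelf's middle. Each old item is upright, within 15 mm of where it stood, and within 20 mm of its lane's middle line (((y of new_slim_can_center in the frame of shelf between -0.1455 and -0.1095 m and y of old_slim_can_center in the frame of shelf between -0.1475 and -0.1075 m) or (y of new_slim_can_center in the frame of shelf between -0.0605 and -0.0245 m and y of old_slim_can_center in the frame of shelf between -0.0625 and -0.0225 m) or (y of new_slim_can_center in the frame of shelf between 0.0245 and 0.0605 m and y of old_slim_can_center in the frame of shelf between 0.0225 and 0.0625 m) or (y of new_slim_can_center in the frame of shelf between 0.1095 and 0.1455 m and y of old_slim_can_center in the frame of shelf between 0.1075 and 0.1475 m)) and x of new_slim_can_center in the frame of shelf between 0.02 and 0.106 m and z of new_slim_can_center in the frame of shelf between 0.065 and 0.077 m and angle between each of new_slim_can_center, old_slim_can_center, new_wide_can_center, old_wide_can_center, new_jar_center, old_jar_center, new_tin_center, old_tin_center's own z axis and vertical below 0.1 rad and distance of each of old_slim_can_center, old_wide_can_center, old_jar_center, old_tin_center from where it was at the start of the episode below 0.015 m and linear speed of each of new_slim_can, new_wide_can, new_jar, new_tin below 0.02 m/s and angular speed of each of new_slim_can, new_wide_can, new_jar, new_tin below 0.2 rad/s and ((y of new_wide_can_center in the frame of shelf between -0.1455 and -0.1095 m and y of old_wide_can_center in the frame of shelf between -0.1475 and -0.1075 m) or (y of new_wide_can_center in the frame of shelf between -0.0605 and -0.0245 m and y of old_wide_can_center in the frame of shelf between -0.0625 and -0.0225 m) or (y of new_wide_can_center in the frame of shelf between 0.0245 and 0.0605 m and y of old_wide_can_center in the frame of shelf between 0.0225 and 0.0625 m) or (y of new_wide_can_center in the frame of shelf between 0.1095 and 0.1455 m and y of old_wide_can_center in the frame of shelf between 0.1075 and 0.1475 m)) and x of new_wide_can_center in the frame of shelf between 0.02 and 0.106 m and z of new_wide_can_center in the frame of shelf between 0.054 and 0.066 m and ((y of new_jar_center in the frame of shelf between -0.1455 and -0.1095 m and y of old_jar_center in the frame of shelf between -0.1475 and -0.1075 m) or (y of new_jar_center in the frame of shelf between -0.0605 and -0.0245 m and y of old_jar_center in the frame of shelf between -0.0625 and -0.0225 m) or (y of new_jar_center in the frame of shelf between 0.0245 and 0.0605 m and y of old_jar_center in the frame of shelf between 0.0225 and 0.0625 m) or (y of new_jar_center in the frame of shelf between 0.1095 and 0.1455 m and y of old_jar_center in the frame of shelf between 0.1075 and 0.1475 m)) and x of new_jar_center in the frame of shelf between 0.02 and 0.106 m and z of new_jar_center in the frame of shelf between 0.063 and 0.075 m and ((y of new_tin_center in the frame of shelf between -0.1455 and -0.1095 m and y of old_tin_center in the frame of shelf between -0.1475 and -0.1075 m) or (y of new_tin_center in the frame of shelf between -0.0605 and -0.0245 m and y of old_tin_center in the frame of shelf between -0.0625 and -0.0225 m) or (y of new_tin_center in the frame of shelf between 0.0245 and 0.0605 m and y of old_tin_center in the frame of shelf between 0.0225 and 0.0625 m) or (y of new_tin_center in the frame of shelf between 0.1095 and 0.1455 m and y of old_tin_center in the frame of shelf between 0.1075 and 0.1475 m)) and x of new_tin_center in the frame of shelf between 0.02 and 0.106 m and z of new_tin_center in the frame of shelf between 0.06 and 0.072 m); the robot touches nothing.
It fails at once if a new item is tipped over (angle between any of new_slim_can_center, new_wide_can_center, new_jar_center, new_tin_center's own z axis and vertical above 0.7 rad).
It fails at once if an old item is knocked over (tilted over 0.4 rad) or pushed more than 30 mm (angle between any of old_slim_can_center, old_wide_can_center, old_jar_center, old_tin_center's own z axis and vertical above 0.4 rad or distance of any of old_slim_can_center, old_wide_can_center, old_jar_center, old_tin_center from where it was at the start of the episode above 0.03 m).
It fails at once if a new item is dropped or knocked about (over 0.6 m/s out of the gripper: a fall of about 2 cm) ((linear speed of new_slim_can above 0.6 m/s and contact force between the fingers and new_slim_can below 0.05 N) or (linear speed of new_wide_can above 0.6 m/s and contact force between the fingers and new_wide_can below 0.05 N) or (linear speed of new_jar above 0.6 m/s and contact force between the fingers and new_jar below 0.05 N) or (linear speed of new_tin above 0.6 m/s and contact force between the fingers and new_tin below 0.05 N)).
It also fails if it takes over 120 s, if anything falls off the work surface, if the arm or the gripper's body presses on something with over 40 N, if the wrist force passes 120 N, or if a joint passes its speed limit or range.

### The arm

A 6-joint arm with a two-finger parallel gripper is mounted at the origin on the work surface. World frame = base frame: x ahead of the robot, y to its left, z up, the work surface at z = 0. Lengths are in m, angles in rad, forces in N, time in s.
With the tool pointing down it reaches from about 0.425 to 1.125 m from the base axis. Payload 14.9 kg.
Tool frame: the origin (TCP) lies on the centre line of the jaws, within the pads' length; the fingertips stand 19 mm ahead of it and the grasp point (between the pads) is the TCP (arm.tcp_to_tips is the distance from the TCP to the fingertips, in m); z points along the fingers, x is the direction in which the jaws open and shut, and the axes are right-handed (so a half turn about z gives the same grasp; the last joint's range is limited). The gripper opens to 91 mm and grips with 3 to 60 N. Pads are 32 mm wide; open, the fingers measure 118 mm over their backs; the gripper's body (76 mm by 178 mm) begins 60 mm behind the grasp point.
Start: joints at [-1.164, 0.379, 1.734, -0, 1.028, -0.033], TCP at [0.298, -0.633, 0.233] pointing down, gripper open.
Joint ranges: [-2.77, 2.77], [-0.74, 2.19], [0, 2.66], [-1.06, 4.2], [0.31, 2.87], [-3.08, 3.08]. Speed limits (rad/s): [1.89, 1.89, 2.39, 3.14, 3.14, 3.14].

### API

Orientations are given as a unit quaternion [w, x, y, z].
In Python, from plant import arm, optics gives the robot as it stands.
- The arm moves only by the tool arm_command, never from a script. Its arguments are lists of equal length, an entry for each row: "gripper": the finger opening in m, from 0 to 0.0912; "slide": the shift along the tool's x, y, z in m, a list of three; "rot": the turn, a rotation vector about the tool's x, y, z in rad, a list of three. A call has exactly 10 rows; each row shifts and turns the commanded pose from where the row before left it, along the tool's axes as they then stand; what a row does not reach is not made up. A row lasts 1/10 s, in which the tool goes at most 50 mm and 8.59 degrees, less where a joint would pass 70% of its speed; a pose out of reach is approached as far as the arm can. A call with a gripper value outside its range is refused whole. The fingers move at their own pace and stop on an object; "grip_force" is the grip in N (left out, the last holds). Time passes only in rows, so rows that do not move let the fingers close, or fill a call up. It gives the time, the measured TCP pose, the force and the opening at its end, in the units of the state.
- arm.observe(): the state, without advancing time (a new reading comes with each control period).
- optics.get_image(name): name is "scene" or "side" or "wrist"; returns a dict with "image" (420x560x3 uint8, blue, green, red), "fx", "fy", "cx", "cy" (pixels), "distortion" ([k1, k2, p1, p2, k3] as OpenCV has them; the pictures are not rectified), "R" (3x3) and "t" (3): a world point X has camera coordinates R X + t; the wrist camera has in their place "T_tool_cam" (4x4, takes a point from camera to tool coordinates, whose origin is the TCP and whose axes are the tool frame's). Camera axes: x right, y down, z forward; pixel columns grow to the right and rows downward; lengths in m; the calibration is good to about 2 mm. A picture is of the moment at which its call begins: read the wrist's pose just before it. There is no depth.
- arm.finish_job(): hands the job in, once; it reports no verdict.
The state is a dict: "t": time; "joint_positions": joint angles; "joint_velocities": joint speeds; "effort": joint torques, N m; "tcp_pos": TCP position; "tool_rot": TCP orientation; "ft_force": force on the tool from outside, world axes, zero at the start; "ft_torque": the same for the moment, N m; "grip_width": finger opening in m.
Only numpy, scipy, OpenCV 4.12 (cv2) and the standard library are available. Lean on these libraries where they do the work, as an engineer would, in place of code of your own. Each camera call takes 0.05 s, during which the arm holds its last target.

## Working session

There is one attempt and no reset: what is moved stays moved. The work goes in short steps, Python scripts to look and compute and a tool call to move; the robot and the scene stay as the last step left them, time stands still between calls to the robot, and variables do not carry over. Pictures are saved under pics/ and viewed, and the job is handed in when it is done.

Besides the shell and the picture viewer there is one more tool, called after "Request:" by a JSON object that holds its "name" and its "arguments". arm_command: Moves the arm, as the interface text tells. Its arguments: {"type":"object","properties":{"gripper":{"type":"array","items":{"type":"number"}},"slide":{"type":"array","items":{"type":"array","items":{"type":"number"}}},"rot":{"type":"array","items":{"type":"array","items":{"type":"number"}}},"grip_force":{"type":"number"}},"required":["gripper","slide","rot"]}

```bash
mkdir -p pics; cat > h.py <<'E'
import numpy as np, cv2
from plant import arm, optics
def snap(n,f):
    s=arm.observe(); im=optics.get_image(n); cv2.imwrite('pics/'+f,im['image']); 
    import pickle; pickle.dump((s,im),open('pics/'+f+'.pkl','wb')); return s,im
E
python3 - <<'E'
from h import *
for n in ['scene','side','wrist']:
    s,im=snap(n,n+'0.png')
print(s['t'],s['tcp_pos'],s['tool_rot'],s['grip_width'])
E
```

```text
0.1 [ 0.29789299 -0.63307427  0.23233675] [-2.87479291e-04  8.44320763e-01 -5.35837843e-01 -4.15487254e-04] 0.09154491430726015
```

View pics/scene0.png

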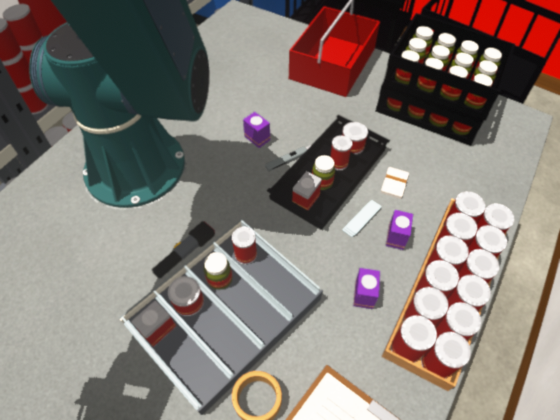

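View pics/side0.png

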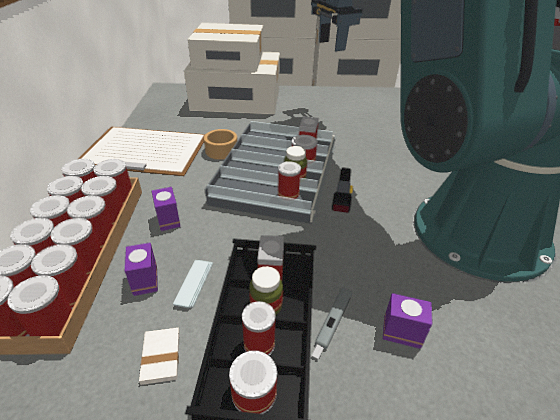

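View pics/wrist0.png

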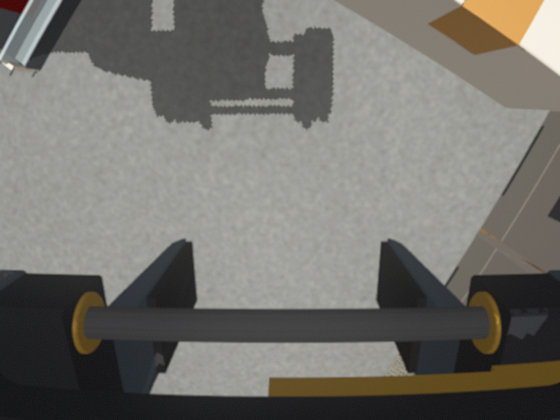

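```bash
python3 - <<'E'
import cv2
a=cv2.imread('pics/scene0.png');b=cv2.imread('pics/side0.png')
cv2.imwrite('pics/c1.png',cv2.resize(a[215:410,115:330],None,fx=3,fy=3,interpolation=cv2.INTER_CUBIC))
cv2.imwrite('pics/c2.png',cv2.resize(a[110:230,260:400],None,fx=5,fy=5,interpolation=cv2.INTER_CUBIC))
cv2.imwrite('pics/c3.png',cv2.resize(b[110:225,195:345],None,fx=5,fy=5,interpolation=cv2.INTER_CUBIC))
cv2.imwrite('pics/c4.png',cv2.resize(b[230:420,180:330],None,fx=3,fy=3,interpolation=cv2.INTER_CUBIC))
E
```

```text
(no output)
```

View pics/c1.png

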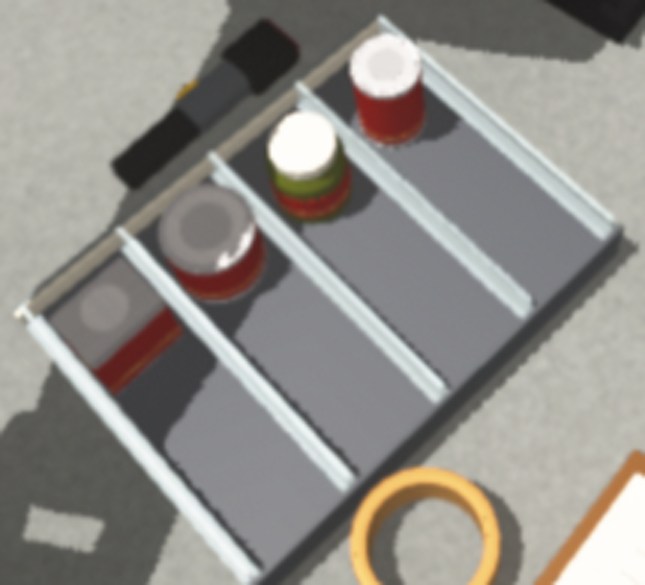

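View pics/c2.png

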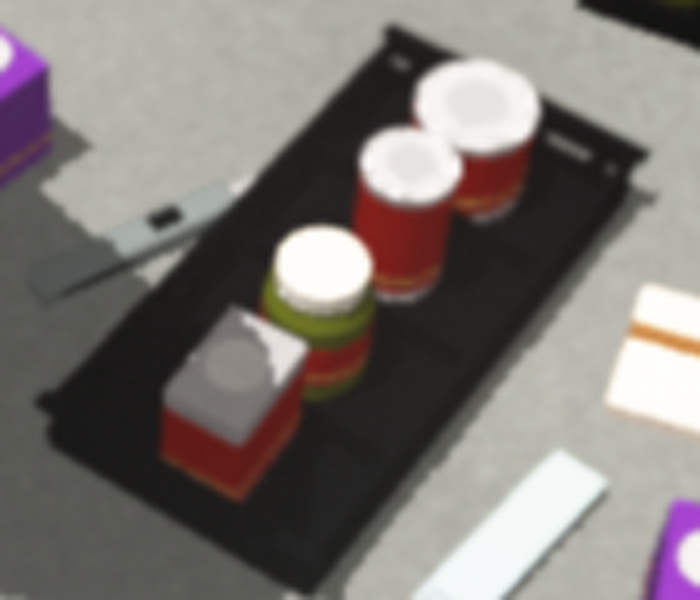

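View pics/c3.png

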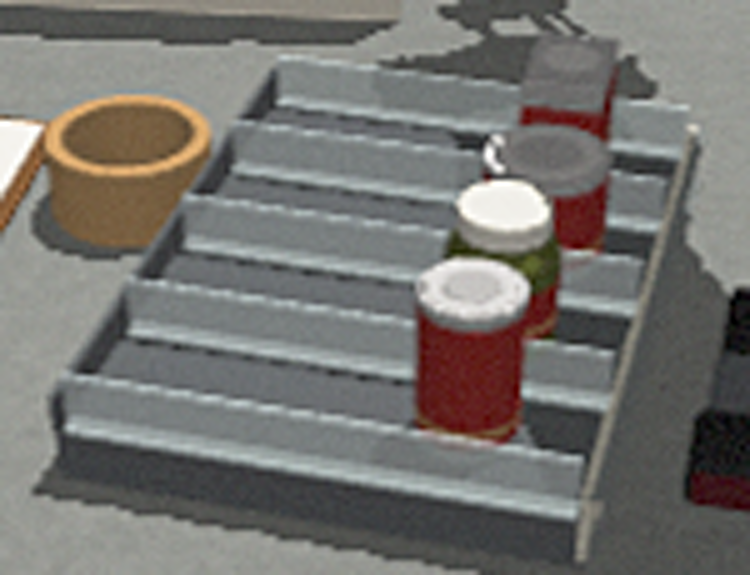

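View pics/c4.png

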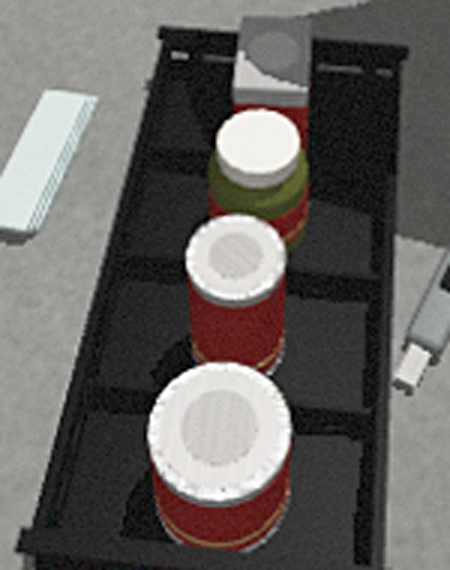

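```bash
cat >> h.py <<'E'
def ray(im,px):
    K=np.array([[im['fx'],0,im['cx']],[0,im['fy'],im['cy']],[0,0,1.]])
    p=cv2.undistortPoints(np.array(px,float).reshape(-1,1,2),K,np.array(im['distortion'],float)).reshape(-1,2)
    d=np.c_[p,np.ones(len(p))]@np.array(im['R']); c=-np.array(im['R']).T@np.array(im['t']); return c,d
def onz(im,px,z):
    c,d=ray(im,px); z=np.broadcast_to(z,(len(d),)); return c+d*((z-c[2])/d[:,2])[:,None]
def load(f):
    import pickle; return pickle.load(open('pics/'+f+'.pkl','rb'))
E
python3 - <<'E'
from h import *
np.set_printoptions(precision=4,suppress=True)
s,A=load('scene0.png'); s,B=load('side0.png')
o=np.array
c1=lambda p:o(p)/3+[115,215]; c2=lambda p:o(p)/5+[260,110]; c3=lambda p:o(p)/5+[195,110]; c4=lambda p:o(p)/3+[180,230]
print('cams',ray(A,[[280,210]])[0],ray(B,[[280,210]])[0])
rear=onz(A,c1([(252,578),(350,485),(440,395),(528,312),(612,230)]),.06)
front=onz(A,c1([(30,318),(122,232),(213,157),(302,88),(383,20)]),.06)
print('rear\n',rear,'\nfront\n',front)
y=o([-170,-85,0,85,170])/1e3
for P in (rear,front):
    for k in range(2): print(np.polyfit(y,P[:,k],1), end=' ')
    print()
print('len',np.linalg.norm(rear-front,axis=1))
# side dividers: rear(left) ends, order slim side first (y=+170)
rs=onz(B,c3([(68,378),(130,285),(185,205),(235,128),(280,60)]),.06); fs=onz(B,c3([(585,458),(615,352),(640,262),(665,180),(688,108)]),.06)
print('side rear\n',rs,'\nfront\n',fs)
# goods tops
print('OLD scene',*[(n,onz(A,c1([p]),z+.03)[0]) for n,p,z in [('tin',(105,307),.072),('wide',(208,228),.06),('jar',(304,145),.078),('slim',(386,67),.082)]],sep='\n')
print('OLD side',*[(n,onz(B,c3([p]),z+.03)[0]) for n,p,z in [('tin',(570,60),.072),('wide',(556,158),.06),('jar',(503,208),.078),('slim',(473,290),.082)]],sep='\n')
print('NEW scene',*[(n,onz(A,c2([p]),z+.008)[0]) for n,p,z in [('tin',(236,362),.072),('jar',(323,262),.078),('slim',(411,165),.082),('wide',(477,105),.06)]],sep='\n')
print('NEW side',*[(n,onz(B,c4([p]),z+.008)[0]) for n,p,z in [('tin',(274,52),.072),('jar',(259,142),.078),('slim',(237,257),.082),('wide',(220,430),.06)]],sep='\n')
tc=onz(A,c2([(390,28),(648,155),(308,590),(42,402)]),.04);print('tray corners',tc, tc.mean(0))
tc=onz(B,c4([(160,30),(408,48)]),.04);print('tray side',tc)
print('tin lid corners',onz(A,c2([(236,308),(309,347),(240,443),(165,393)]),.08))
E
```

```text
cams [ 0.7575 -0.4593  0.9296] [0.4526 0.648  0.5864]
rear
 [[ 0.5511 -0.4119  0.06  ]
 [ 0.5701 -0.3319  0.06  ]
 [ 0.5873 -0.2517  0.06  ]
 [ 0.6073 -0.1713  0.06  ]
 [ 0.627  -0.0876  0.06  ]] 
front
 [[ 0.3176 -0.358   0.06  ]
 [ 0.3304 -0.2735  0.06  ]
 [ 0.3489 -0.1912  0.06  ]
 [ 0.3702 -0.109   0.06  ]
 [ 0.388  -0.0257  0.06  ]]
[0.2225 0.5886] [ 0.9518 -0.2509] 
[0.2125 0.351 ] [ 0.9755 -0.1915] 
len [0.2396 0.2467 0.246  0.2452 0.2468]
side rear
 [[ 0.6178 -0.0732  0.06  ]
 [ 0.5993 -0.1533  0.06  ]
 [ 0.5804 -0.2315  0.06  ]
 [ 0.5613 -0.3166  0.06  ]
 [ 0.5418 -0.4013  0.06  ]] 
front
 [[ 0.3786 -0.022   0.06  ]
 [ 0.36   -0.1048  0.06  ]
 [ 0.342  -0.1854  0.06  ]
 [ 0.3223 -0.2689  0.06  ]
 [ 0.3021 -0.3517  0.06  ]]
OLD scene
('tin', array([ 0.3763, -0.33  ,  0.102 ]))
('wide', array([ 0.394 , -0.2457,  0.09  ]))
('jar', array([ 0.42  , -0.1648,  0.108 ]))
('slim', array([ 0.4347, -0.0839,  0.112 ]))
OLD side
('tin', array([ 0.3744, -0.3249,  0.102 ]))
('wide', array([ 0.3849, -0.237 ,  0.09  ]))
('jar', array([ 0.4149, -0.1552,  0.108 ]))
('slim', array([ 0.4301, -0.0765,  0.112 ]))
NEW scene
('tin', array([0.4664, 0.1415, 0.08  ]))
('jar', array([0.4742, 0.2157, 0.086 ]))
('slim', array([0.4831, 0.2948, 0.09  ]))
('wide', array([0.4864, 0.3734, 0.068 ]))
NEW side
('tin', array([0.4645, 0.1442, 0.08  ]))
('jar', array([0.4707, 0.2218, 0.086 ]))
('slim', array([0.4787, 0.301 , 0.09  ]))
('wide', array([0.4825, 0.38  , 0.068 ]))
tray corners [[0.4077 0.4296 0.04  ]
 [0.5752 0.4165 0.04  ]
 [0.55   0.068  0.04  ]
 [0.3818 0.0961 0.04  ]] [0.4787 0.2526 0.04  ]
tray side [[0.5439 0.0861 0.04  ]
 [0.3753 0.0974 0.04  ]]
tin lid corners [[0.4495 0.1712 0.08  ]
 [0.4923 0.1686 0.08  ]
 [0.4922 0.1    0.08  ]
 [0.4465 0.107  0.08  ]]
```

Request:
{"name": "arm_command", "arguments": {"gripper": [0.091, 0.091, 0.091, 0.091, 0.091, 0.091, 0.091, 0.091, 0.091, 0.091], "slide": [[0, 0, -0.03], [0, 0, -0.03], [0, 0, -0.03], [0, 0, 0], [0, 0, 0], [0, 0, 0], [0, 0, 0], [0, 0, 0], [0, 0, 0], [0, 0, 0]], "rot": [[0, 0, 0], [0, 0, 0], [0, 0, -0.13], [0, 0, -0.13], [0, 0, -0.13], [0, 0, -0.13], [0, 0, -0.13], [0, 0, -0.13], [0, 0, -0.126], [0, 0, 0]], "grip_force": 20}}

```text
t: 1.15
tcp_pos: [0.298, -0.6333, 0.3226]
tool_rot: [-0.0, 0.994, -0.111, -0.0]
ft_force: [-0.2, 0.2, 0.3]
grip_width: 0.0914
```

```bash
cat >> h.py <<'E'
from scipy.spatial.transform import Rotation as Ro
np.set_printoptions(precision=4,suppress=True)
def Rt(s):
    q=np.array(s['tool_rot']); return Ro.from_quat([q[1],q[2],q[3],q[0]]).as_matrix()
def plan(x,y,z,th):
    s=arm.observe(); R=Rt(s); p=np.array(s['tcp_pos'])
    t0=np.arctan2(R[1,0],R[0,0]); print('t',s['t'],'tcp',p,'th',t0,'zaxis',R[:,2],'w',s['grip_width'],'F',np.array(s['ft_force']))
    c,n=np.cos(th),np.sin(th)
    d=np.array([x,y,z])-p; print(' rotz',t0-th,' slide after rot',np.array([c*d[0]+n*d[1],n*d[0]-c*d[1],-d[2]]),'slide now',R.T@d)
E
python3 - <<'E'
from h import *
plan(.50,-.20,.32,-.225)
s,im=snap('wrist','w1.png'); print(im['T_tool_cam'],im['fx'])
E
```

```text
t 1.15 tcp [ 0.298  -0.6333  0.3226] th -0.22297522886554969 zaxis [-0.0002  0.0004 -1.    ] w 0.09141890869283255 F [-0.1624  0.1577  0.2638]
 rotz 0.0020247711344503205  slide after rot [ 0.1003 -0.4674  0.0026] slide now [ 0.1012 -0.4672  0.0028]
[[ 1.      0.     -0.0003  0.0013]
 [ 0.0001  0.9583  0.2857 -0.08  ]
 [ 0.0003 -0.2857  0.9583 -0.1518]
 [ 0.      0.      0.      1.    ]] 378.13380475754207
```

Request:
{"name": "arm_command", "arguments": {"gripper": [0.091, 0.091, 0.091, 0.091, 0.091, 0.091, 0.091, 0.091, 0.091, 0.091], "slide": [[0.006, -0.03, -0.003], [0.006, -0.05, -0.003], [0.006, -0.05, -0.003], [0.006, -0.05, -0.003], [0.006, -0.05, -0.003], [0.006, -0.05, -0.003], [0.006, -0.05, -0.003], [0.006, -0.05, -0.003], [0.006, -0.05, -0.003], [0.006, -0.025, -0.003]], "rot": [[0, 0, 0], [0, 0, 0], [0, 0, 0], [0, 0, 0], [0, 0, 0], [0, 0, 0], [0, 0, 0], [0, 0, 0], [0, 0, 0], [0, 0, 0]]}}

```text
t: 2.2
tcp_pos: [0.4572, -0.2036, 0.353]
tool_rot: [-0.0, 0.994, -0.114, 0.0]
ft_force: [-0.2, -0.7, -1.3]
grip_width: 0.0912
```

Request:
{"name": "arm_command", "arguments": {"gripper": [0.091, 0.091, 0.091, 0.091, 0.091, 0.091, 0.091, 0.091, 0.091, 0.091], "slide": [[0, 0, 0], [0, 0, 0], [0, 0, 0], [0, 0, 0], [0, 0, 0], [0, 0, 0], [0, 0, 0], [0, 0, 0], [0, 0, 0], [0, 0, 0]], "rot": [[0, 0, 0], [0, 0, 0], [0, 0, 0], [0, 0, 0], [0, 0, 0], [0, 0, 0], [0, 0, 0], [0, 0, 0], [0, 0, 0], [0, 0, 0]]}}

```text
t: 3.2
tcp_pos: [0.4568, -0.2066, 0.3527]
tool_rot: [-0.0, 0.994, -0.112, -0.0]
ft_force: [0.6, -0.4, 0.2]
grip_width: 0.0911
```

```bash
python3 - <<'E'
from h import *
plan(.50,.2,.35,-.08)
snap('wrist','w2.png')
E
```

```text
t 3.2 tcp [ 0.4568 -0.2066  0.3527] th -0.22496277245501176 zaxis [-0.  0. -1.] w 0.09109951771668644 F [ 0.5715 -0.435   0.2323]
 rotz -0.14496277245501177  slide after rot [ 0.0105 -0.4087  0.0027] slide now [-0.0486 -0.406   0.0027]
```

View pics/w2.png

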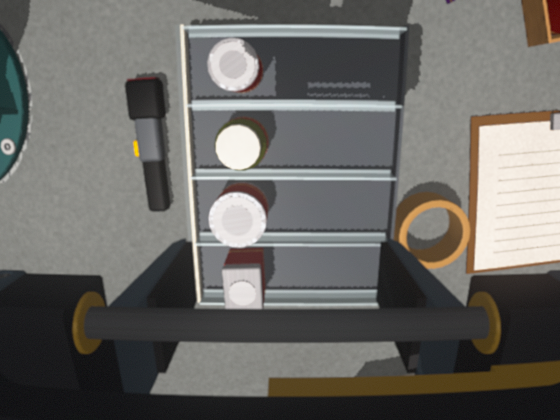

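```bash
python3 - <<'E'
from h import *
a=cv2.imread('pics/w2.png')
cv2.imwrite('pics/c5.png',cv2.resize(a[15:310,170:420],None,fx=2,fy=2,interpolation=cv2.INTER_CUBIC))
cv2.imwrite('pics/c6.png',cv2.resize(a[15:310,170:290],None,fx=2,fy=2,interpolation=cv2.INTER_CUBIC))
E
```

```text
(no output)
```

View pics/c5.png

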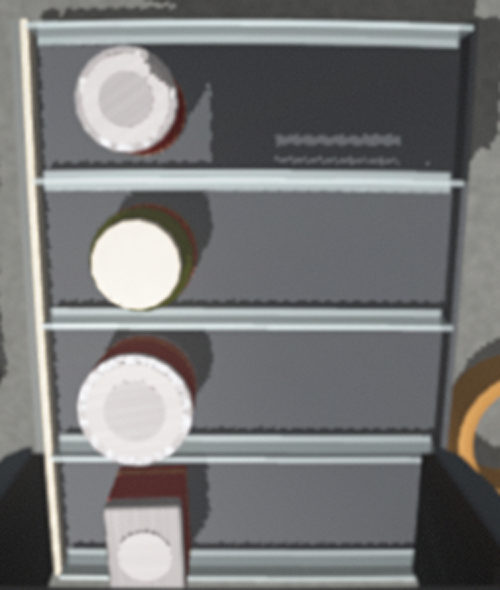

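```bash
cat >> h.py <<'E'
def wfix(s,im):
    R=Rt(s);T=np.eye(4);T[:3,:3]=R;T[:3,3]=s['tcp_pos'];M=np.linalg.inv(T@np.array(im['T_tool_cam'])); im=dict(im);im['R']=M[:3,:3];im['t']=M[:3,3];return im
E
python3 - <<'E'
from h import *
s,im=load('w2.png'); W=wfix(s,im)
c=lambda p:np.array(p)/2+[170,15]
f=onz(W,c([(38,27),(38,183),(43,327),(50,460),(55,577)]),.06); r=onz(W,c([(472,29),(463,184),(452,327),(435,459),(415,577)]),.06)
print(f,'\n',r); y=np.array([170,85,0,-85,-170])/1e3
for P in (f,r): print([np.polyfit(y,P[:,k],1) for k in (0,1)])
for k in (0,1): 
    fit=np.polyfit(y,P[:,k],1)
d=r[:3]-f[:3]; print('yaw from dividers',np.arctan2(d[:,1],d[:,0]),np.linalg.norm(d,axis=1))
print(*[(n,onz(W,c([p]),z+.03)[0]) for n,p,z in [('tin',(145,555),.072),('wide',(135,409),.06),('jar',(136,265),.078),('slim',(127,99),.082)]],sep='\n')
E
```

```text
[[ 0.3892 -0.0267  0.06  ]
 [ 0.366  -0.1084  0.06  ]
 [ 0.345  -0.1901  0.06  ]
 [ 0.3242 -0.2732  0.06  ]
 [ 0.3025 -0.3544  0.06  ]] 
 [[ 0.6231 -0.0805  0.06  ]
 [ 0.6042 -0.1632  0.06  ]
 [ 0.585  -0.2449  0.06  ]
 [ 0.5623 -0.327   0.06  ]
 [ 0.5373 -0.4081  0.06  ]]
[array([0.2532, 0.3454]), array([ 0.9648, -0.1905])]
[array([0.2513, 0.5824]), array([ 0.9636, -0.2447])]
yaw from dividers [-0.2262 -0.2258 -0.2246] [0.2401 0.2444 0.2463]
('tin', array([ 0.3763, -0.3303,  0.102 ]))
('wide', array([ 0.3919, -0.2441,  0.09  ]))
('jar', array([ 0.4164, -0.1629,  0.108 ]))
('slim', array([ 0.4332, -0.0821,  0.112 ]))
```

Request:
{"name": "arm_command", "arguments": {"gripper": [0.091, 0.091, 0.091, 0.091, 0.091, 0.091, 0.091, 0.091, 0.091, 0.091], "slide": [[0, 0, 0], [-0.001, -0.03, 0], [-0.001, -0.05, 0], [-0.001, -0.05, 0], [-0.001, -0.05, 0], [-0.001, -0.05, 0], [-0.001, -0.05, 0], [-0.001, -0.05, 0], [-0.001, -0.05, 0], [-0.001, -0.045, 0]], "rot": [[0, 0, -0.145], [0, 0, 0], [0, 0, 0], [0, 0, 0], [0, 0, 0], [0, 0, 0], [0, 0, 0], [0, 0, 0], [0, 0, 0], [0, 0, 0]]}}

```text
t: 4.25
tcp_pos: [0.4815, 0.2201, 0.3529]
tool_rot: [-0.0, 0.999, -0.04, 0.0]
ft_force: [0.6, -0.2, -0.0]
grip_width: 0.0913
```

Request:
{"name": "arm_command", "arguments": {"gripper": [0.091, 0.091, 0.091, 0.091, 0.091, 0.091, 0.091, 0.091, 0.091, 0.091], "slide": [[0, 0, 0], [0, 0, 0], [0, 0, 0], [0, 0, 0], [0, 0, 0], [0, 0, 0], [0, 0, 0], [0, 0, 0], [0, 0, 0], [0, 0, 0]], "rot": [[0, 0, 0], [0, 0, 0], [0, 0, 0], [0, 0, 0], [0, 0, 0], [0, 0, 0], [0, 0, 0], [0, 0, 0], [0, 0, 0], [0, 0, 0]]}}

```text
t: 5.25
tcp_pos: [0.4818, 0.2177, 0.3527]
tool_rot: [0.0, 0.999, -0.04, -0.0]
ft_force: [-0.1, -0.6, 0.1]
grip_width: 0.0911
```

```bash
python3 - <<'E'
from h import *
plan(.50,.2,.35,-.08)
s,im=snap('wrist','w3.png')
cv2.imwrite('pics/c7.png',cv2.resize(im['image'][0:320,130:450],None,fx=1.85,fy=1.85,interpolation=cv2.INTER_CUBIC))
E
```

```text
t 5.25 tcp [0.4818 0.2177 0.3527] th -0.07993765444381619 zaxis [-0. -0. -1.] w 0.09112713637545261 F [-0.0816 -0.6372  0.131 ]
 rotz 6.234555618381266e-05  slide after rot [0.0196 0.0161 0.0027] slide now [0.0196 0.0162 0.0027]
```

View pics/c7.png

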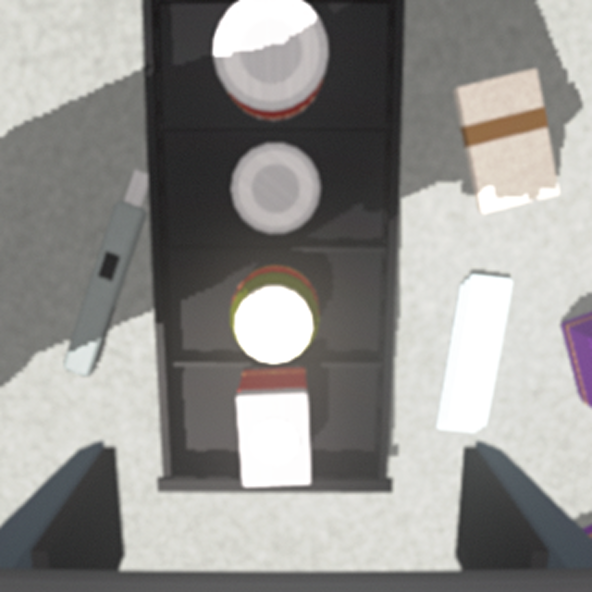

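```bash
python3 - <<'E'
from h import *
s,im=load('w3.png'); W=wfix(s,im)
c=lambda p:np.array(p)/1.85+[130,0]
for n,p,z in [('tin',(274,438),.072),('jar',(274,324),.078),('slim',(276,188),.082),('wide',(271,52),.06)]: print(n,onz(W,c([p]),z+.008)[0])
q=onz(W,c([(236,391),(307,390),(312,485),(241,487)]),.08);print(q,[np.arctan2(*(q[b]-q[a])[[1,0]]) for a,b in((0,1),(3,2),(3,0),(2,1))])
print(np.linalg.norm(np.diff(q,axis=0),axis=1))
q=onz(W,c([(160,487),(392,487)]),.04);print(q,np.linalg.norm(q[1]-q[0]),q[1]-q[0])
E
```

```text
tin [0.4671 0.1426 0.08  ]
jar [0.4737 0.218  0.086 ]
slim [0.4818 0.2977 0.09  ]
wide [0.485  0.3755 0.068 ]
[[0.4458 0.176  0.08  ]
 [0.4907 0.1731 0.08  ]
 [0.4892 0.1077 0.08  ]
 [0.4424 0.11   0.08  ]] [np.float64(-0.06526887357133043), np.float64(-0.048630893654349826), np.float64(1.5182100946657286), np.float64(1.5489546965635386)]
[0.0449 0.0654 0.0469]
[[0.3792 0.0968 0.04  ]
 [0.5469 0.0835 0.04  ]] 0.16819505908908056 [ 0.1677 -0.0133  0.    ]
```

Request:
{"name": "arm_command", "arguments": {"gripper": [0.091, 0.091, 0.091, 0.091, 0.091, 0.091, 0.091, 0.091, 0.091, 0.091], "slide": [[0, 0, 0], [-0.005, 0.038, 0.01], [-0.005, 0.038, 0.03], [0, 0, 0.04], [0, 0, 0.04], [0, 0, 0.04], [0, 0, 0.04], [0, 0, 0.03], [0, 0, 0.01], [0, 0, 0]], "rot": [[0, 0, -0.02], [0, 0, 0], [0, 0, 0], [0, 0, 0], [0, 0, 0], [0, 0, 0], [0, 0, 0], [0, 0, 0], [0, 0, 0], [0, 0, 0]]}}

```text
t: 6.3
tcp_pos: [0.4668, 0.1423, 0.112]
tool_rot: [0.0, 1.0, -0.03, -0.001]
ft_force: [0.0, 0.0, -0.4]
grip_width: 0.0911
```

```bash
python3 - <<'E'
from h import *
plan(.4672,.1426,.053,-.06)
E
```

```text
t 6.3 tcp [0.4668 0.1423 0.112 ] th -0.05943847813542846 zaxis [-0.0021 -0.0005 -1.    ] w 0.09107894354497674 F [ 0.0478  0.0363 -0.4006]
 rotz 0.0005615218645715347  slide after rot [ 0.0004 -0.0003  0.059 ] slide now [ 0.0005 -0.0004  0.059 ]
```

Request:
{"name": "arm_command", "arguments": {"gripper": [0.091, 0.091, 0.091, 0.091, 0.035, 0.035, 0.035, 0.035, 0.035, 0.035], "slide": [[0, 0, 0.025], [0, 0, 0.025], [0, 0, 0.008], [0, 0, 0], [0, 0, 0], [0, 0, 0], [0, 0, 0], [0, 0, 0], [0, 0, 0], [0, 0, 0]], "rot": [[0, 0, 0], [0, 0, 0], [0, 0, 0], [0, 0, 0], [0, 0, 0], [0, 0, 0], [0, 0, 0], [0, 0, 0], [0, 0, 0], [0, 0, 0]], "grip_force": 20}}

```text
t: 7.3
tcp_pos: [0.4673, 0.1424, 0.0548]
tool_rot: [-0.0, 1.0, -0.03, 0.0]
ft_force: [0.2, 0.4, 0.5]
grip_width: 0.0459
```

Request:
{"name": "arm_command", "arguments": {"gripper": [0.035, 0.035, 0.035, 0.035, 0.035, 0.035, 0.035, 0.035, 0.035, 0.035], "slide": [[0, 0, 0], [0, 0, 0], [0, 0, 0], [0, 0, 0], [0, 0, 0], [0, 0, -0.01], [0, 0, -0.03], [0, 0, -0.03], [0, 0, -0.03], [0, 0, -0.03]], "rot": [[0, 0, 0], [0, 0, 0], [0, 0, 0], [0, 0, 0], [0, 0, 0], [0, 0, 0], [0, 0, 0], [0, 0, 0], [0, 0, 0], [0, 0, 0]]}}

```text
t: 8.3
tcp_pos: [0.467, 0.1423, 0.1864]
tool_rot: [-0.0, 1.0, -0.03, 0.0]
ft_force: [-0.1, 0.4, -1.6]
grip_width: 0.044
```

```bash
python3 - <<'E'
from h import *
plan(.4929,-.3555,.20,-.226)
snap('wrist','w4.png')
E
```

```text
t 8.3 tcp [0.467  0.1423 0.1864] th -0.05998490188635674 zaxis [ 0.0002  0.     -1.    ] w 0.04400201747418007 F [-0.1354  0.3594 -1.557 ]
 rotz 0.16601509811364326  slide after rot [ 0.1368  0.4794 -0.0136] slide now [ 0.0557  0.4954 -0.0136]
```

View pics/w4.png

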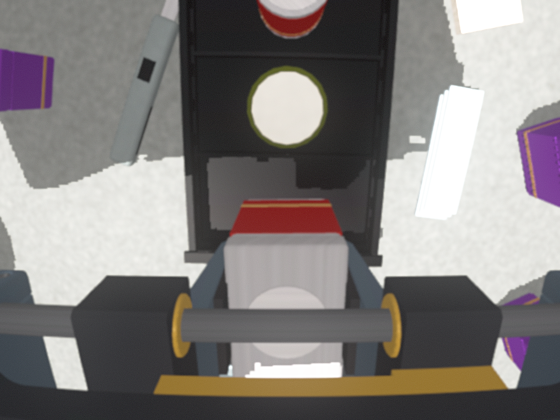

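Request:
{"name": "arm_command", "arguments": {"gripper": [0.035, 0.035, 0.035, 0.035, 0.035, 0.035, 0.035, 0.035, 0.035, 0.035], "slide": [[0, 0, -0.01], [0, 0, -0.01], [0.006, 0.02, 0], [0.01, 0.034, 0], [0.012, 0.042, 0], [0.012, 0.042, 0], [0.012, 0.042, 0], [0.012, 0.042, 0], [0.012, 0.042, 0], [0.012, 0.042, 0]], "rot": [[0, 0, 0.083], [0, 0, 0.083], [0, 0, 0], [0, 0, 0], [0, 0, 0], [0, 0, 0], [0, 0, 0], [0, 0, 0], [0, 0, 0], [0, 0, 0]]}}

```text
t: 9.35
tcp_pos: [0.4841, -0.1774, 0.2051]
tool_rot: [0.0, 0.994, -0.113, 0.0]
ft_force: [-0.0, -0.4, -2.0]
grip_width: 0.0439
```

Request:
{"name": "arm_command", "arguments": {"gripper": [0.035, 0.035, 0.035, 0.035, 0.035, 0.035, 0.035, 0.035, 0.035, 0.035], "slide": [[0.012, 0.042, 0], [0.012, 0.042, 0], [0.01, 0.035, 0], [0.01, 0.034, 0], [0.005, 0.02, 0], [0, 0, 0], [0, 0, 0], [0, 0, 0], [0, 0, 0], [0, 0, 0]], "rot": [[0, 0, 0], [0, 0, 0], [0, 0, 0], [0, 0, 0], [0, 0, 0], [0, 0, 0], [0, 0, 0], [0, 0, 0], [0, 0, 0], [0, 0, 0]]}}

```text
t: 10.35
tcp_pos: [0.4936, -0.3544, 0.2049]
tool_rot: [0.0, 0.994, -0.112, 0.0]
ft_force: [0.2, -1.3, -1.5]
grip_width: 0.0435
```

```bash
python3 - <<'E'
from h import *
plan(.4929,-.3555,.0765,-.226)
E
```

```text
t 10.35 tcp [ 0.4936 -0.3544  0.2049] th -0.22511595274471613 zaxis [ 0.0001 -0.     -1.    ] w 0.043519684266888244 F [ 0.2332 -1.3167 -1.5283]
 rotz 0.0008840472552838763  slide after rot [-0.0004  0.0012  0.1284] slide now [-0.0004  0.0012  0.1284]
```

Request:
{"name": "arm_command", "arguments": {"gripper": [0.035, 0.035, 0.035, 0.035, 0.035, 0.035, 0.035, 0.035, 0.035, 0.035], "slide": [[0, 0.001, 0.015], [0, 0, 0.025], [0, 0, 0.025], [0, 0, 0.025], [0, 0, 0.015], [0, 0, 0.01], [0, 0, 0.004], [0, 0, 0.003], [0, 0, 0], [0, 0, 0]], "rot": [[0, 0, 0], [0, 0, 0], [0, 0, 0], [0, 0, 0], [0, 0, 0], [0, 0, 0], [0, 0, 0], [0, 0, 0], [0, 0, 0], [0, 0, 0]]}}

```text
t: 11.35
tcp_pos: [0.4936, -0.3564, 0.0834]
tool_rot: [0.0, 0.994, -0.113, 0.0]
ft_force: [-0.4, -0.4, -2.4]
grip_width: 0.0441
```

Request:
{"name": "arm_command", "arguments": {"gripper": [0.035, 0.035, 0.035, 0.035, 0.035, 0.035, 0.035, 0.035, 0.035, 0.035], "slide": [[0, 0, 0.001], [0, 0, 0.001], [0, 0, 0.001], [0, 0, 0.001], [0, 0, 0.001], [0, 0, 0], [0, 0, 0], [0, 0, 0], [0, 0, 0], [0, 0, 0]], "rot": [[0, 0, 0], [0, 0, 0], [0, 0, 0], [0, 0, 0], [0, 0, 0], [0, 0, 0], [0, 0, 0], [0, 0, 0], [0, 0, 0], [0, 0, 0]]}}

```text
t: 12.35
tcp_pos: [0.4932, -0.3561, 0.0778]
tool_rot: [0.0, 0.994, -0.113, 0.0]
ft_force: [-0.8, -1.6, -1.1]
grip_width: 0.044
```

Request:
{"name": "arm_command", "arguments": {"gripper": [0.035, 0.035, 0.035, 0.035, 0.035, 0.035, 0.035, 0.035, 0.035, 0.035], "slide": [[0, 0, 0.001], [0, 0, 0.0005], [0, 0, 0], [0, 0, 0], [0, 0, 0], [0, 0, 0], [0, 0, 0], [0, 0, 0], [0, 0, 0], [0, 0, 0]], "rot": [[0, 0, 0], [0, 0, 0], [0, 0, 0], [0, 0, 0], [0, 0, 0], [0, 0, 0], [0, 0, 0], [0, 0, 0], [0, 0, 0], [0, 0, 0]]}}

```text
t: 13.35
tcp_pos: [0.4933, -0.3562, 0.0768]
tool_rot: [0.0, 0.994, -0.113, -0.0]
ft_force: [-3.1, 3.0, 9.1]
grip_width: 0.0441
```

```bash
python3 - <<'E'
from h import *
plan(.4929,-.3555,.0765,-.226)
E
```

```text
t 13.35 tcp [ 0.4933 -0.3562  0.0768] th -0.22588972532497353 zaxis [-0.     -0.0001 -1.    ] w 0.044054538214868794 F [-3.0611  2.9839  9.112 ]
 rotz 0.0001102746750264727  slide after rot [-0.0006 -0.0006  0.0003] slide now [-0.0006 -0.0006  0.0003]
```

Request:
{"name": "arm_command", "arguments": {"gripper": [0.048, 0.054, 0.062, 0.07, 0.08, 0.088, 0.09, 0.091, 0.091, 0.091], "slide": [[0, 0, -0.0005], [0, 0, 0], [0, 0, 0], [0, 0, 0], [0, 0, 0], [0, 0, 0], [0, 0, -0.02], [0, 0, -0.04], [0, 0, -0.045], [0, 0, -0.045]], "rot": [[0, 0, 0], [0, 0, 0], [0, 0, 0], [0, 0, 0], [0, 0, 0], [0, 0, 0], [0, 0, 0], [0, 0, 0], [0, 0, 0], [0, 0, 0]]}}

```text
t: 14.35
tcp_pos: [0.4929, -0.3559, 0.2282]
tool_rot: [-0.0, 0.994, -0.113, -0.0]
ft_force: [0.3, 0.4, -0.0]
grip_width: 0.091
```

```bash
python3 - <<'E'
from h import *
plan(.4737,.218,.20,-.08)
snap('wrist','w5.png'); snap('scene','s5.png')
E
```

```text
t 14.35 tcp [ 0.4929 -0.3559  0.2282] th -0.22601717094343599 zaxis [-0.0005  0.0004 -1.    ] w 0.0909641204709982 F [ 0.267   0.3619 -0.0119]
 rotz -0.14601717094343597  slide after rot [-0.065  -0.5705  0.0282] slide now [-0.1473 -0.555   0.0284]
```

View pics/w5.png

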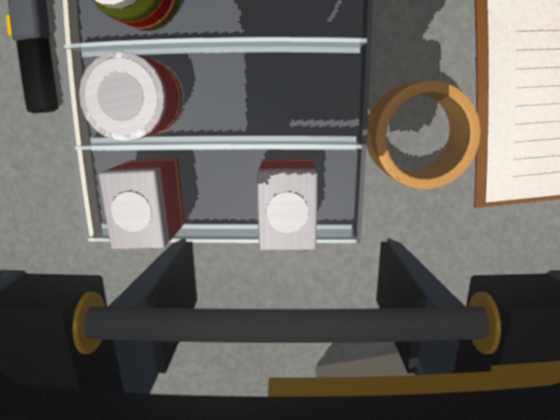

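View pics/s5.png

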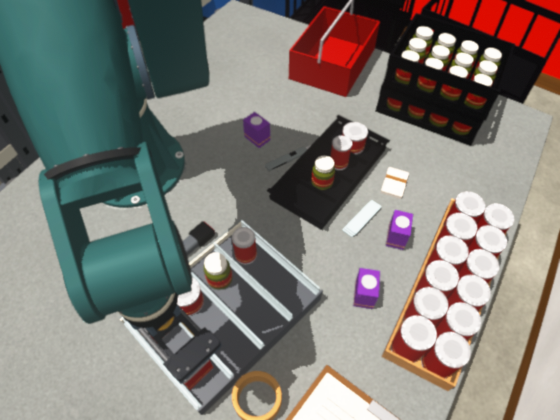

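Request:
{"name": "arm_command", "arguments": {"gripper": [0.091, 0.091, 0.091, 0.091, 0.091, 0.091, 0.091, 0.091, 0.091, 0.091], "slide": [[0, 0, 0], [-0.004, -0.035, 0], [-0.005, -0.045, 0], [-0.005, -0.045, 0], [-0.005, -0.045, 0], [-0.005, -0.045, 0], [-0.005, -0.045, 0], [-0.005, -0.045, 0], [-0.005, -0.045, 0], [-0.005, -0.045, 0]], "rot": [[0, 0, -0.146], [0, 0, 0], [0, 0, 0], [0, 0, 0], [0, 0, 0], [0, 0, 0], [0, 0, 0], [0, 0, 0], [0, 0, 0], [0, 0, 0]]}}

```text
t: 15.45
tcp_pos: [0.4803, 0.0429, 0.2264]
tool_rot: [0.0, 0.999, -0.04, -0.0]
ft_force: [1.1, -0.3, 0.6]
grip_width: 0.0911
```

Request:
{"name": "arm_command", "arguments": {"gripper": [0.091, 0.091, 0.091, 0.091, 0.091, 0.091, 0.091, 0.091, 0.091, 0.091], "slide": [[-0.005, -0.045, 0], [-0.005, -0.045, 0], [-0.005, -0.045, 0], [-0.006, -0.04, 0], [0, 0, 0.03], [0, 0, 0.04], [0, 0, 0.03], [0, 0, 0], [0, 0, 0], [0, 0, 0]], "rot": [[0, 0, 0], [0, 0, 0], [0, 0, 0], [0, 0, 0], [0, 0, 0], [0, 0, 0], [0, 0, 0], [0, 0, 0], [0, 0, 0], [0, 0, 0]]}}

```text
t: 16.45
tcp_pos: [0.4749, 0.2176, 0.1282]
tool_rot: [-0.0, 0.999, -0.04, 0.001]
ft_force: [-0.5, 0.6, 0.2]
grip_width: 0.0909
```

```bash
python3 - <<'E'
from h import *
plan(.4737,.218,.04,-.08)
E
```

```text
t 16.45 tcp [0.4749 0.2176 0.1282] th -0.08013139512314169 zaxis [ 0.0019  0.0008 -1.    ] w 0.09087593087567802 F [-0.5459  0.5658  0.235 ]
 rotz -0.00013139512314168378  slide after rot [-0.0012 -0.0003  0.0882] slide now [-0.0014 -0.0002  0.0882]
```

Request:
{"name": "arm_command", "arguments": {"gripper": [0.091, 0.091, 0.091, 0.091, 0.091, 0.091, 0.091, 0.05, 0.05, 0.05], "slide": [[-0.001, 0, 0.02], [0, 0, 0.025], [0, 0, 0.025], [0, 0, 0.015], [0, 0, 0.003], [0, 0, 0], [0, 0, 0], [0, 0, 0], [0, 0, 0], [0, 0, 0]], "rot": [[0, 0, 0], [0, 0, 0], [0, 0, 0], [0, 0, 0], [0, 0, 0], [0, 0, 0], [0, 0, 0], [0, 0, 0], [0, 0, 0], [0, 0, 0]]}}

```text
t: 17.45
tcp_pos: [0.4732, 0.2175, 0.0392]
tool_rot: [-0.0, 0.999, -0.04, 0.0]
ft_force: [0.3, -0.6, -1.1]
grip_width: 0.0695
```

Request:
{"name": "arm_command", "arguments": {"gripper": [0.05, 0.05, 0.05, 0.05, 0.05, 0.05, 0.05, 0.05, 0.05, 0.05], "slide": [[0, 0, 0], [0, 0, 0], [0, 0, 0], [0, 0, -0.005], [0, 0, -0.02], [0, 0, -0.03], [0, 0, -0.03], [0, 0, -0.03], [0, 0, -0.03], [0, 0, -0.015]], "rot": [[0, 0, 0], [0, 0, 0], [0, 0, 0], [0, 0, 0], [0, 0, 0], [0, 0, 0], [0, 0, 0], [0, 0, 0], [0, 0, 0], [0, 0, 0]]}}

```text
t: 18.45
tcp_pos: [0.4736, 0.2176, 0.2011]
tool_rot: [-0.001, 0.999, -0.04, 0.001]
ft_force: [0.6, -0.0, -3.2]
grip_width: 0.0577
```

```bash
python3 - <<'E'
from h import *
plan(.531,-.189,.0625,-.226)
snap('wrist','w6.png')
E
```

```text
t 18.45 tcp [0.4736 0.2176 0.2011] th -0.0799649549848569 zaxis [ 0.0025  0.001  -1.    ] w 0.05769882789996554 F [ 0.5871 -0.0234 -3.1906]
 rotz 0.1460350450151431  slide after rot [0.1471 0.3834 0.1386] slide now [0.0894 0.4009 0.1384]
```

View pics/w6.png

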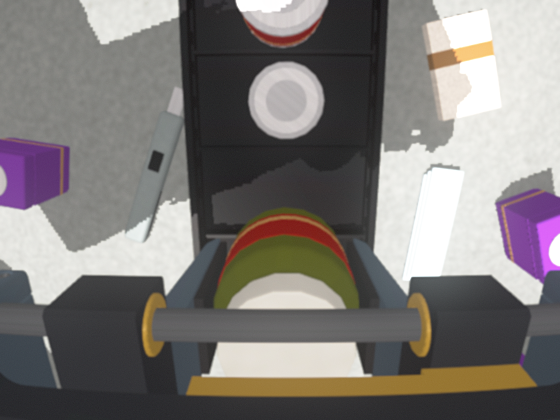

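Request:
{"name": "arm_command", "arguments": {"gripper": [0.05, 0.05, 0.05, 0.05, 0.05, 0.05, 0.05, 0.05, 0.05, 0.05], "slide": [[0, 0, 0], [0, 0, 0], [0.008, 0.02, 0], [0.014, 0.036, 0], [0.016, 0.042, 0], [0.016, 0.042, 0], [0.016, 0.042, 0], [0.016, 0.042, 0], [0.016, 0.042, 0], [0.016, 0.042, 0]], "rot": [[0, 0, 0.073], [0, 0, 0.073], [0, 0, 0], [0, 0, 0], [0, 0, 0], [0, 0, 0], [0, 0, 0], [0, 0, 0], [0, 0, 0], [0, 0, 0]]}}

```text
t: 19.5
tcp_pos: [0.5183, -0.111, 0.1974]
tool_rot: [-0.0, 0.994, -0.113, -0.001]
ft_force: [0.7, 0.2, -2.0]
grip_width: 0.0576
```

Request:
{"name": "arm_command", "arguments": {"gripper": [0.05, 0.05, 0.05, 0.05, 0.05, 0.05, 0.05, 0.05, 0.05, 0.05], "slide": [[0.015, 0.04, 0], [0.009, 0.025, 0], [0.005, 0.01, 0], [0, 0, 0], [0, 0, 0.02], [0, 0, 0.03], [0, 0, 0.03], [0, 0, 0.02], [0, 0, 0.01], [0, 0, 0]], "rot": [[0, 0, 0], [0, 0, 0], [0, 0, 0], [0, 0, 0], [0, 0, 0], [0, 0, 0], [0, 0, 0], [0, 0, 0], [0, 0, 0], [0, 0, 0]]}}

```text
t: 20.5
tcp_pos: [0.5296, -0.1876, 0.0875]
tool_rot: [-0.0, 0.994, -0.112, -0.001]
ft_force: [-0.3, -0.5, -2.4]
grip_width: 0.0575
```

```bash
python3 - <<'E'
from h import *
plan(.531,-.189,.0625,-.226)
E
```

```text
t 20.5 tcp [ 0.5296 -0.1876  0.0875] th -0.22509160984764218 zaxis [-0.0023  0.001  -1.    ] w 0.0574876749570574 F [-0.2672 -0.4532 -2.3698]
 rotz 0.0009083901523578297  slide after rot [0.0017 0.0011 0.025 ] slide now [0.0017 0.0011 0.025 ]
```

Request:
{"name": "arm_command", "arguments": {"gripper": [0.05, 0.05, 0.05, 0.05, 0.05, 0.05, 0.05, 0.05, 0.05, 0.05], "slide": [[0.002, 0.001, 0.008], [0, 0, 0.006], [0, 0, 0.004], [0, 0, 0.002], [0, 0, 0.001], [0, 0, 0.001], [0, 0, 0], [0, 0, 0], [0, 0, 0], [0, 0, 0]], "rot": [[0, 0, 0], [0, 0, 0], [0, 0, 0], [0, 0, 0], [0, 0, 0], [0, 0, 0], [0, 0, 0], [0, 0, 0], [0, 0, 0], [0, 0, 0]]}}

```text
t: 21.5
tcp_pos: [0.5322, -0.1903, 0.0668]
tool_rot: [0.0, 0.994, -0.113, 0.0]
ft_force: [-0.5, 0.2, -3.0]
grip_width: 0.0578
```

Request:
{"name": "arm_command", "arguments": {"gripper": [0.05, 0.05, 0.05, 0.05, 0.05, 0.05, 0.05, 0.05, 0.05, 0.05], "slide": [[0, 0, 0.001], [0, 0, 0], [0, 0, 0.001], [0, 0, 0], [0, 0, 0], [0, 0, 0], [0, 0, 0], [0, 0, 0], [0, 0, 0], [0, 0, 0]], "rot": [[0, 0, 0], [0, 0, 0], [0, 0, 0], [0, 0, 0], [0, 0, 0], [0, 0, 0], [0, 0, 0], [0, 0, 0], [0, 0, 0], [0, 0, 0]]}}

```text
t: 22.5
tcp_pos: [0.5322, -0.1903, 0.0647]
tool_rot: [0.0, 0.994, -0.113, 0.0]
ft_force: [-0.2, -0.3, -2.5]
grip_width: 0.0578
```

Request:
{"name": "arm_command", "arguments": {"gripper": [0.05, 0.05, 0.05, 0.05, 0.05, 0.05, 0.05, 0.05, 0.05, 0.05], "slide": [[0, 0, 0.001], [0, 0, 0], [0, 0, 0.001], [0, 0, 0], [0, 0, 0], [0, 0, 0], [0, 0, 0], [0, 0, 0], [0, 0, 0], [0, 0, 0]], "rot": [[0, 0, 0], [0, 0, 0], [0, 0, 0], [0, 0, 0], [0, 0, 0], [0, 0, 0], [0, 0, 0], [0, 0, 0], [0, 0, 0], [0, 0, 0]]}}

```text
t: 23.5
tcp_pos: [0.5322, -0.1903, 0.0627]
tool_rot: [0.0, 0.994, -0.113, 0.0]
ft_force: [0.3, 0.1, -2.0]
grip_width: 0.058
```

Request:
{"name": "arm_command", "arguments": {"gripper": [0.05, 0.05, 0.05, 0.05, 0.05, 0.05, 0.05, 0.05, 0.05, 0.05], "slide": [[0, 0, 0.001], [0, 0, 0.0005], [0, 0, 0], [0, 0, 0], [0, 0, 0], [0, 0, 0], [0, 0, 0], [0, 0, 0], [0, 0, 0], [0, 0, 0]], "rot": [[0, 0, 0], [0, 0, 0], [0, 0, 0], [0, 0, 0], [0, 0, 0], [0, 0, 0], [0, 0, 0], [0, 0, 0], [0, 0, 0], [0, 0, 0]]}}

```text
t: 24.5
tcp_pos: [0.5321, -0.1903, 0.0612]
tool_rot: [-0.0, 0.994, -0.113, -0.0]
ft_force: [-1.3, 0.7, -2.2]
grip_width: 0.0578
```

Request:
{"name": "arm_command", "arguments": {"gripper": [0.05, 0.05, 0.05, 0.05, 0.05, 0.05, 0.05, 0.05, 0.05, 0.05], "slide": [[0, 0, 0.0007], [0, 0, 0], [0, 0, 0], [0, 0, 0], [0, 0, 0], [0, 0, 0], [0, 0, 0], [0, 0, 0], [0, 0, 0], [0, 0, 0]], "rot": [[0, 0, 0], [0, 0, 0], [0, 0, 0], [0, 0, 0], [0, 0, 0], [0, 0, 0], [0, 0, 0], [0, 0, 0], [0, 0, 0], [0, 0, 0]]}}

```text
t: 25.5
tcp_pos: [0.5322, -0.1903, 0.0608]
tool_rot: [-0.0, 0.994, -0.113, 0.0]
ft_force: [-2.5, 1.0, 4.8]
grip_width: 0.0579
```

Request:
{"name": "arm_command", "arguments": {"gripper": [0.062, 0.066, 0.072, 0.078, 0.084, 0.09, 0.091, 0.091, 0.091, 0.091], "slide": [[0, 0, 0], [0, 0, 0], [0, 0, 0], [0, 0, 0], [0, 0, 0], [0, 0, 0], [0, 0, -0.02], [0, 0, -0.04], [0, 0, -0.045], [0, 0, -0.045]], "rot": [[0, 0, 0], [0, 0, 0], [0, 0, 0], [0, 0, 0], [0, 0, 0], [0, 0, 0], [0, 0, 0], [0, 0, 0], [0, 0, 0], [0, 0, 0]]}}

```text
t: 26.5
tcp_pos: [0.5317, -0.1901, 0.212]
tool_rot: [-0.0, 0.994, -0.113, -0.0]
ft_force: [0.4, -0.0, -0.2]
grip_width: 0.091
```

```bash
python3 - <<'E'
from h import *
plan(.4815,.298,.20,-.08)
snap('wrist','w7.png')
E
```

```text
t 26.5 tcp [ 0.5317 -0.1901  0.212 ] th -0.22604139668226683 zaxis [-0.0006  0.0003 -1.    ] w 0.09099742789505676 F [ 0.4421 -0.0221 -0.1788]
 rotz -0.14604139668226684  slide after rot [-0.0891 -0.4825  0.012 ] slide now [-0.1584 -0.4644  0.0122]
```

View pics/w7.png

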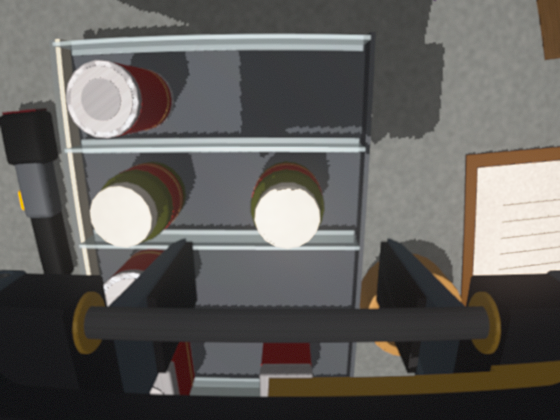

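Request:
{"name": "arm_command", "arguments": {"gripper": [0.091, 0.091, 0.091, 0.091, 0.091, 0.091, 0.091, 0.091, 0.091, 0.091], "slide": [[0, 0, 0], [-0.006, -0.035, 0], [-0.008, -0.045, 0], [-0.008, -0.045, 0], [-0.008, -0.045, 0], [-0.008, -0.045, 0], [-0.008, -0.045, 0], [-0.008, -0.045, 0], [-0.008, -0.045, 0], [-0.008, -0.045, 0]], "rot": [[0, 0, -0.146], [0, 0, 0], [0, 0, 0], [0, 0, 0], [0, 0, 0], [0, 0, 0], [0, 0, 0], [0, 0, 0], [0, 0, 0], [0, 0, 0]]}}

```text
t: 27.55
tcp_pos: [0.4934, 0.2109, 0.2106]
tool_rot: [-0.0, 0.999, -0.04, 0.0]
ft_force: [1.8, -0.6, -0.7]
grip_width: 0.0914
```

Request:
{"name": "arm_command", "arguments": {"gripper": [0.091, 0.091, 0.091, 0.091, 0.091, 0.091, 0.091, 0.091, 0.091, 0.091], "slide": [[-0.008, -0.045, 0], [-0.008, -0.042, 0], [-0.003, 0, 0], [0, 0, 0.03], [0, 0, 0.03], [0, 0, 0.02], [0, 0, 0], [0, 0, 0], [0, 0, 0], [0, 0, 0]], "rot": [[0, 0, 0], [0, 0, 0], [0, 0, 0], [0, 0, 0], [0, 0, 0], [0, 0, 0], [0, 0, 0], [0, 0, 0], [0, 0, 0], [0, 0, 0]]}}

```text
t: 28.55
tcp_pos: [0.4826, 0.2975, 0.1318]
tool_rot: [-0.001, 0.999, -0.04, 0.001]
ft_force: [0.6, -0.2, -0.7]
grip_width: 0.0907
```

```bash
python3 - <<'E'
from h import *
plan(.4815,.298,.053,-.08)
E
```

```text
t 28.55 tcp [0.4826 0.2975 0.1318] th -0.08016675087508997 zaxis [ 0.0017  0.001  -1.    ] w 0.09070279179870631 F [ 0.5958 -0.2474 -0.7131]
 rotz -0.000166750875089966  slide after rot [-0.0012 -0.0004  0.0788] slide now [-0.0013 -0.0003  0.0788]
```

Request:
{"name": "arm_command", "arguments": {"gripper": [0.091, 0.091, 0.091, 0.091, 0.091, 0.091, 0.042, 0.042, 0.042, 0.042], "slide": [[-0.001, 0, 0.02], [0, 0, 0.025], [0, 0, 0.025], [0, 0, 0.008], [0, 0, 0], [0, 0, 0], [0, 0, 0], [0, 0, 0], [0, 0, 0], [0, 0, 0]], "rot": [[0, 0, 0], [0, 0, 0], [0, 0, 0], [0, 0, 0], [0, 0, 0], [0, 0, 0], [0, 0, 0], [0, 0, 0], [0, 0, 0], [0, 0, 0]]}}

```text
t: 29.55
tcp_pos: [0.4811, 0.2974, 0.0528]
tool_rot: [-0.0, 0.999, -0.04, 0.0]
ft_force: [0.4, -0.6, 0.4]
grip_width: 0.0621
```

Request:
{"name": "arm_command", "arguments": {"gripper": [0.042, 0.042, 0.042, 0.042, 0.042, 0.042, 0.042, 0.042, 0.042, 0.042], "slide": [[0, 0, 0], [0, 0, 0], [0, 0, 0], [0, 0, 0], [0, 0, -0.01], [0, 0, -0.03], [0, 0, -0.03], [0, 0, -0.03], [0, 0, -0.03], [0, 0, -0.02]], "rot": [[0, 0, 0], [0, 0, 0], [0, 0, 0], [0, 0, 0], [0, 0, 0], [0, 0, 0], [0, 0, 0], [0, 0, 0], [0, 0, 0], [0, 0, 0]]}}

```text
t: 30.55
tcp_pos: [0.4813, 0.2976, 0.2052]
tool_rot: [-0.001, 0.999, -0.04, 0.001]
ft_force: [0.4, 0.8, -2.2]
grip_width: 0.0493
```

```bash
python3 - <<'E'
from h import *
plan(.550,-.107,.075,-.226)
snap('wrist','w8.png')
E
```

```text
t 30.55 tcp [0.4813 0.2976 0.2052] th -0.08002667910643309 zaxis [ 0.0017  0.001  -1.    ] w 0.0492737430324989 F [ 0.3988  0.7676 -2.2307]
 rotz 0.1459733208935669  slide after rot [0.1576 0.3789 0.1302] slide now [0.1006 0.3979 0.1299]
```

View pics/w8.png

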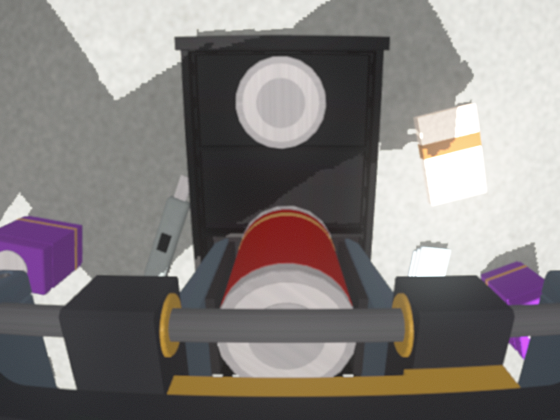

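Request:
{"name": "arm_command", "arguments": {"gripper": [0.042, 0.042, 0.042, 0.042, 0.042, 0.042, 0.042, 0.042, 0.042, 0.042], "slide": [[0, 0, 0], [0, 0, 0], [0.008, 0.02, 0], [0.015, 0.036, 0], [0.017, 0.041, 0], [0.017, 0.041, 0], [0.017, 0.041, 0], [0.017, 0.041, 0], [0.017, 0.041, 0], [0.017, 0.041, 0]], "rot": [[0, 0, 0.073], [0, 0, 0.073], [0, 0, 0], [0, 0, 0], [0, 0, 0], [0, 0, 0], [0, 0, 0], [0, 0, 0], [0, 0, 0], [0, 0, 0]]}}

```text
t: 31.6
tcp_pos: [0.5347, -0.0268, 0.2022]
tool_rot: [0.0, 0.994, -0.113, -0.0]
ft_force: [0.0, 1.1, -2.4]
grip_width: 0.0499
```

Request:
{"name": "arm_command", "arguments": {"gripper": [0.042, 0.042, 0.042, 0.042, 0.042, 0.042, 0.042, 0.042, 0.042, 0.042], "slide": [[0.016, 0.04, 0], [0.012, 0.027, 0], [0.005, 0.01, 0], [0, 0, 0], [0, 0, 0.02], [0, 0, 0.03], [0, 0, 0.03], [0, 0, 0.02], [0, 0, 0.005], [0, 0, 0]], "rot": [[0, 0, 0], [0, 0, 0], [0, 0, 0], [0, 0, 0], [0, 0, 0], [0, 0, 0], [0, 0, 0], [0, 0, 0], [0, 0, 0], [0, 0, 0]]}}

```text
t: 32.6
tcp_pos: [0.5496, -0.1064, 0.0971]
tool_rot: [-0.0, 0.994, -0.112, -0.001]
ft_force: [0.7, 0.9, -1.8]
grip_width: 0.0498
```

```bash
python3 - <<'E'
from h import *
plan(.550,-.107,.0745,-.226)
E
```

```text
t 32.6 tcp [ 0.5496 -0.1064  0.0971] th -0.22512592583045715 zaxis [-0.0013  0.0004 -1.    ] w 0.04978866099468162 F [ 0.6739  0.9081 -1.7502]
 rotz 0.0008740741695428544  slide after rot [0.0005 0.0005 0.0226] slide now [0.0006 0.0005 0.0226]
```

Request:
{"name": "arm_command", "arguments": {"gripper": [0.042, 0.042, 0.042, 0.042, 0.042, 0.042, 0.042, 0.042, 0.042, 0.042], "slide": [[0, 0, 0.008], [0, 0, 0.006], [0, 0, 0.003], [0, 0, 0.002], [0, 0, 0.001], [0, 0, 0.001], [0, 0, 0], [0, 0, 0], [0, 0, 0], [0, 0, 0]], "rot": [[0, 0, 0], [0, 0, 0], [0, 0, 0], [0, 0, 0], [0, 0, 0], [0, 0, 0], [0, 0, 0], [0, 0, 0], [0, 0, 0], [0, 0, 0]]}}

```text
t: 33.6
tcp_pos: [0.5501, -0.1074, 0.0766]
tool_rot: [0.0, 0.994, -0.113, 0.0]
ft_force: [-0.6, 0.2, -3.0]
grip_width: 0.0494
```

Request:
{"name": "arm_command", "arguments": {"gripper": [0.042, 0.042, 0.042, 0.042, 0.042, 0.042, 0.042, 0.042, 0.042, 0.042], "slide": [[0, 0, 0.001], [0, 0, 0], [0, 0, 0.0005], [0, 0, 0], [0, 0, 0], [0, 0, 0], [0, 0, 0], [0, 0, 0], [0, 0, 0], [0, 0, 0]], "rot": [[0, 0, 0], [0, 0, 0], [0, 0, 0], [0, 0, 0], [0, 0, 0], [0, 0, 0], [0, 0, 0], [0, 0, 0], [0, 0, 0], [0, 0, 0]]}}

```text
t: 34.6
tcp_pos: [0.55, -0.1074, 0.075]
tool_rot: [-0.0, 0.994, -0.113, -0.0]
ft_force: [-0.8, -0.0, -2.7]
grip_width: 0.0498
```

Request:
{"name": "arm_command", "arguments": {"gripper": [0.042, 0.042, 0.042, 0.042, 0.042, 0.042, 0.042, 0.042, 0.042, 0.042], "slide": [[0, 0, 0.0005], [0, 0, 0], [0, 0, 0], [0, 0, 0], [0, 0, 0], [0, 0, 0], [0, 0, 0], [0, 0, 0], [0, 0, 0], [0, 0, 0]], "rot": [[0, 0, 0], [0, 0, 0], [0, 0, 0], [0, 0, 0], [0, 0, 0], [0, 0, 0], [0, 0, 0], [0, 0, 0], [0, 0, 0], [0, 0, 0]]}}

```text
t: 35.6
tcp_pos: [0.5501, -0.1074, 0.0746]
tool_rot: [0.0, 0.994, -0.113, 0.0]
ft_force: [-0.4, 0.6, 2.4]
grip_width: 0.0495
```

Contact; releasing.

Request:
{"name": "arm_command", "arguments": {"gripper": [0.054, 0.058, 0.064, 0.072, 0.08, 0.09, 0.091, 0.091, 0.091, 0.091], "slide": [[0, 0, 0], [0, 0, 0], [0, 0, 0], [0, 0, 0], [0, 0, 0], [0, 0, 0], [0, 0, -0.02], [0, 0, -0.04], [0, 0, -0.045], [0, 0, -0.03]], "rot": [[0, 0, 0], [0, 0, 0], [0, 0, 0], [0, 0, 0], [0, 0, 0], [0, 0, 0], [0, 0, 0], [0, 0, 0], [0, 0, 0], [0, 0, 0]]}}

```text
t: 36.6
tcp_pos: [0.5506, -0.1075, 0.2124]
tool_rot: [0.0, 0.994, -0.113, 0.001]
ft_force: [0.7, -0.5, -0.8]
grip_width: 0.0911
```

```bash
python3 - <<'E'
from h import *
plan(.4848,.376,.20,-.08)
snap('wrist','w9.png')
E
```

```text
t 36.6 tcp [ 0.5506 -0.1075  0.2124] th -0.2260019232154188 zaxis [ 0.0021 -0.0005 -1.    ] w 0.0910795756827676 F [ 0.6895 -0.5167 -0.7906]
 rotz -0.14600192321541877  slide after rot [-0.1042 -0.4767  0.0124] slide now [-0.1725 -0.4565  0.012 ]
```

View pics/w9.png

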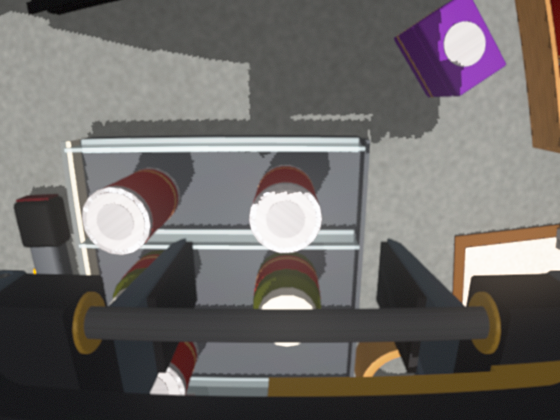

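Request:
{"name": "arm_command", "arguments": {"gripper": [0.091, 0.091, 0.091, 0.091, 0.091, 0.091, 0.091, 0.091, 0.091, 0.091], "slide": [[0, 0, 0], [-0.008, -0.035, 0], [-0.01, -0.045, 0], [-0.01, -0.045, 0], [-0.01, -0.045, 0], [-0.01, -0.045, 0], [-0.01, -0.045, 0], [-0.01, -0.045, 0], [-0.01, -0.045, 0], [-0.01, -0.045, 0]], "rot": [[0, 0, -0.146], [0, 0, 0], [0, 0, 0], [0, 0, 0], [0, 0, 0], [0, 0, 0], [0, 0, 0], [0, 0, 0], [0, 0, 0], [0, 0, 0]]}}

```text
t: 37.65
tcp_pos: [0.4932, 0.2953, 0.2094]
tool_rot: [-0.0, 0.999, -0.04, 0.0]
ft_force: [1.1, -1.3, -0.9]
grip_width: 0.091
```

Request:
{"name": "arm_command", "arguments": {"gripper": [0.091, 0.091, 0.091, 0.091, 0.091, 0.091, 0.091, 0.091, 0.091, 0.091], "slide": [[-0.01, -0.045, 0], [-0.006, -0.037, 0], [0, 0, 0], [0, 0, 0.03], [0, 0, 0.04], [0, 0, 0.03], [0, 0, 0], [0, 0, 0], [0, 0, 0], [0, 0, 0]], "rot": [[0, 0, 0], [0, 0, 0], [0, 0, 0], [0, 0, 0], [0, 0, 0], [0, 0, 0], [0, 0, 0], [0, 0, 0], [0, 0, 0], [0, 0, 0]]}}

```text
t: 38.65
tcp_pos: [0.4853, 0.3769, 0.1113]
tool_rot: [-0.001, 0.999, -0.04, 0.001]
ft_force: [-0.0, -0.6, 0.7]
grip_width: 0.0911
```

```bash
python3 - <<'E'
from h import *
plan(.4848,.376,.043,-.08)
snap('scene','s10.png');s,im=snap('side','d10.png')
cv2.imwrite('pics/c10.png',cv2.resize(im['image'][180:420,100:400],None,fx=2,fy=2))
E
```

```text
t 38.65 tcp [0.4853 0.3769 0.1113] th -0.0801198645638992 zaxis [ 0.0021  0.0015 -1.    ] w 0.09109219385195216 F [-0.0328 -0.5858  0.687 ]
 rotz -0.00011986456389920241  slide after rot [-0.0004  0.0009  0.0683] slide now [-0.0006  0.001   0.0683]
```

View pics/c10.png

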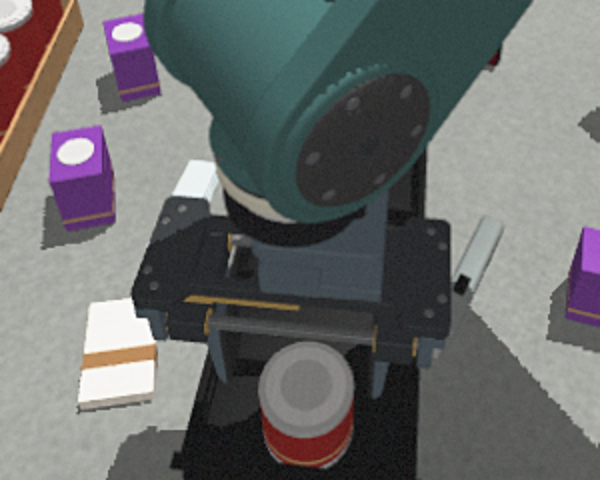

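Request:
{"name": "arm_command", "arguments": {"gripper": [0.091, 0.091, 0.091, 0.091, 0.091, 0.091, 0.091, 0.058, 0.058, 0.058], "slide": [[0, 0.001, 0.015], [0, 0, 0.02], [0, 0, 0.02], [0, 0, 0.01], [0, 0, 0.003], [0, 0, 0], [0, 0, 0], [0, 0, 0], [0, 0, 0], [0, 0, 0]], "rot": [[0, 0, 0], [0, 0, 0], [0, 0, 0], [0, 0, 0], [0, 0, 0], [0, 0, 0], [0, 0, 0], [0, 0, 0], [0, 0, 0], [0, 0, 0]]}}

```text
t: 39.75
tcp_pos: [0.4845, 0.3755, 0.0419]
tool_rot: [-0.0, 0.999, -0.04, 0.0]
ft_force: [0.2, -0.0, -0.0]
grip_width: 0.0695
```

Request:
{"name": "arm_command", "arguments": {"gripper": [0.058, 0.058, 0.058, 0.058, 0.058, 0.058, 0.058, 0.058, 0.058, 0.058], "slide": [[0, 0, 0], [0, 0, 0], [0, 0, 0], [0, 0, -0.005], [0, 0, -0.02], [0, 0, -0.03], [0, 0, -0.03], [0, 0, -0.03], [0, 0, -0.03], [0, 0, -0.01]], "rot": [[0, 0, 0], [0, 0, 0], [0, 0, 0], [0, 0, 0], [0, 0, 0], [0, 0, 0], [0, 0, 0], [0, 0, 0], [0, 0, 0], [0, 0, 0]]}}

```text
t: 40.75
tcp_pos: [0.4853, 0.3761, 0.1995]
tool_rot: [-0.001, 0.999, -0.04, 0.001]
ft_force: [0.6, -0.2, -1.1]
grip_width: 0.0658
```

```bash
python3 - <<'E'
from h import *
plan(.512,-.272,.065,-.226)
snap('wrist','w11.png')
E
```

```text
t 40.75 tcp [0.4853 0.3761 0.1995] th -0.07998394642665048 zaxis [ 0.0031  0.0022 -1.    ] w 0.0658403686799042 F [ 0.6257 -0.2483 -1.0797]
 rotz 0.1460160535733495  slide after rot [0.1712 0.6256 0.1345] slide now [0.078  0.6442 0.1332]
```

View pics/w11.png

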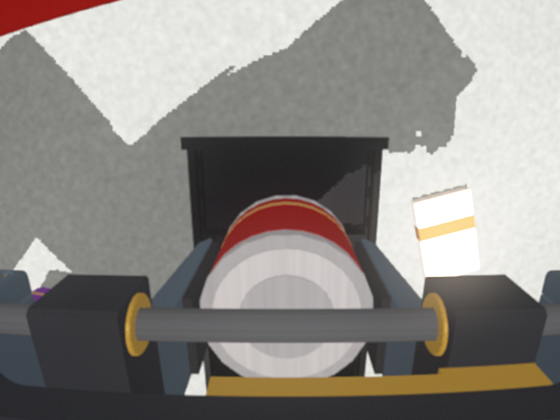

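Request:
{"name": "arm_command", "arguments": {"gripper": [0.058, 0.058, 0.058, 0.058, 0.058, 0.058, 0.058, 0.058, 0.058, 0.058], "slide": [[0, 0, 0], [0, 0, 0], [0.006, 0.02, 0], [0.01, 0.036, 0], [0.012, 0.044, 0], [0.012, 0.044, 0], [0.012, 0.044, 0], [0.012, 0.044, 0], [0.012, 0.044, 0], [0.012, 0.044, 0]], "rot": [[0, 0, 0.073], [0, 0, 0.073], [0, 0, 0], [0, 0, 0], [0, 0, 0], [0, 0, 0], [0, 0, 0], [0, 0, 0], [0, 0, 0], [0, 0, 0]]}}

```text
t: 41.8
tcp_pos: [0.4972, 0.0414, 0.1954]
tool_rot: [0.0, 0.994, -0.112, -0.001]
ft_force: [1.6, 0.4, -2.5]
grip_width: 0.0658
```

Request:
{"name": "arm_command", "arguments": {"gripper": [0.058, 0.058, 0.058, 0.058, 0.058, 0.058, 0.058, 0.058, 0.058, 0.058], "slide": [[0.012, 0.044, 0], [0.012, 0.044, 0], [0.012, 0.044, 0], [0.012, 0.044, 0], [0.012, 0.044, 0], [0.012, 0.044, 0], [0.008, 0.03, 0], [0.003, 0.012, 0], [0, 0, 0], [0, 0, 0]], "rot": [[0, 0, 0], [0, 0, 0], [0, 0, 0], [0, 0, 0], [0, 0, 0], [0, 0, 0], [0, 0, 0], [0, 0, 0], [0, 0, 0], [0, 0, 0]]}}

```text
t: 42.8
tcp_pos: [0.51, -0.2722, 0.1957]
tool_rot: [-0.0, 0.994, -0.113, -0.001]
ft_force: [0.3, 0.6, -2.1]
grip_width: 0.0659
```

```bash
python3 - <<'E'
from h import *
plan(.512,-.272,.064,-.226)
E
```

```text
t 42.8 tcp [ 0.51   -0.2722  0.1957] th -0.2257400722707268 zaxis [-0.0013  0.0009 -1.    ] w 0.06586820654788929 F [ 0.3215  0.6198 -2.0689]
 rotz 0.0002599277292732183  slide after rot [ 0.0019 -0.0007  0.1317] slide now [ 0.0021 -0.0006  0.1317]
```

Request:
{"name": "arm_command", "arguments": {"gripper": [0.058, 0.058, 0.058, 0.058, 0.058, 0.058, 0.058, 0.058, 0.058, 0.058], "slide": [[0.002, 0, 0.015], [0, 0, 0.025], [0, 0, 0.03], [0, 0, 0.025], [0, 0, 0.015], [0, 0, 0.01], [0, 0, 0.004], [0, 0, 0.003], [0, 0, 0.001], [0, 0, 0]], "rot": [[0, 0, 0], [0, 0, 0], [0, 0, 0], [0, 0, 0], [0, 0, 0], [0, 0, 0], [0, 0, 0], [0, 0, 0], [0, 0, 0], [0, 0, 0]]}}

```text
t: 43.8
tcp_pos: [0.5131, -0.2736, 0.0691]
tool_rot: [0.0, 0.994, -0.113, 0.0]
ft_force: [-0.1, -0.3, -1.9]
grip_width: 0.0654
```

Request:
{"name": "arm_command", "arguments": {"gripper": [0.058, 0.058, 0.058, 0.058, 0.058, 0.058, 0.058, 0.058, 0.058, 0.058], "slide": [[0, 0, 0.001], [0, 0, 0], [0, 0, 0], [0, 0, 0], [0, 0, 0], [0, 0, 0], [0, 0, 0], [0, 0, 0], [0, 0, 0], [0, 0, 0]], "rot": [[0, 0, 0], [0, 0, 0], [0, 0, 0], [0, 0, 0], [0, 0, 0], [0, 0, 0], [0, 0, 0], [0, 0, 0], [0, 0, 0], [0, 0, 0]]}}

```text
t: 44.8
tcp_pos: [0.5127, -0.2734, 0.0675]
tool_rot: [-0.0, 0.994, -0.113, -0.0]
ft_force: [0.2, 0.5, -2.3]
grip_width: 0.066
```

Request:
{"name": "arm_command", "arguments": {"gripper": [0.058, 0.058, 0.058, 0.058, 0.058, 0.058, 0.058, 0.058, 0.058, 0.058], "slide": [[0, 0, 0.001], [0, 0, 0], [0, 0, 0.001], [0, 0, 0], [0, 0, 0.0005], [0, 0, 0], [0, 0, 0], [0, 0, 0], [0, 0, 0], [0, 0, 0]], "rot": [[0, 0, 0], [0, 0, 0], [0, 0, 0], [0, 0, 0], [0, 0, 0], [0, 0, 0], [0, 0, 0], [0, 0, 0], [0, 0, 0], [0, 0, 0]]}}

```text
t: 45.8
tcp_pos: [0.5127, -0.2734, 0.065]
tool_rot: [0.0, 0.994, -0.113, 0.0]
ft_force: [-0.0, -0.0, -2.3]
grip_width: 0.0658
```

Request:
{"name": "arm_command", "arguments": {"gripper": [0.058, 0.058, 0.058, 0.058, 0.058, 0.058, 0.058, 0.058, 0.058, 0.058], "slide": [[0, 0, 0.0007], [0, 0, 0], [0, 0, 0], [0, 0, 0], [0, 0, 0], [0, 0, 0], [0, 0, 0], [0, 0, 0], [0, 0, 0], [0, 0, 0]], "rot": [[0, 0, 0], [0, 0, 0], [0, 0, 0], [0, 0, 0], [0, 0, 0], [0, 0, 0], [0, 0, 0], [0, 0, 0], [0, 0, 0], [0, 0, 0]]}}

```text
t: 46.8
tcp_pos: [0.5127, -0.2734, 0.0643]
tool_rot: [0.0, 0.994, -0.113, 0.0]
ft_force: [0.6, 0.8, -2.1]
grip_width: 0.0659
```

Request:
{"name": "arm_command", "arguments": {"gripper": [0.058, 0.058, 0.058, 0.058, 0.058, 0.058, 0.058, 0.058, 0.058, 0.058], "slide": [[0, 0, 0.0007], [0, 0, 0], [0, 0, 0], [0, 0, 0], [0, 0, 0], [0, 0, 0], [0, 0, 0], [0, 0, 0], [0, 0, 0], [0, 0, 0]], "rot": [[0, 0, 0], [0, 0, 0], [0, 0, 0], [0, 0, 0], [0, 0, 0], [0, 0, 0], [0, 0, 0], [0, 0, 0], [0, 0, 0], [0, 0, 0]]}}

```text
t: 47.8
tcp_pos: [0.5128, -0.2735, 0.0638]
tool_rot: [0.0, 0.994, -0.113, 0.0]
ft_force: [-3.1, 1.3, 5.6]
grip_width: 0.0658
```

Request:
{"name": "arm_command", "arguments": {"gripper": [0.07, 0.074, 0.079, 0.084, 0.09, 0.091, 0.091, 0.091, 0.091, 0.091], "slide": [[0, 0, 0], [0, 0, 0], [0, 0, 0], [0, 0, 0], [0, 0, 0], [0, 0, 0], [0, 0, -0.02], [0, 0, -0.04], [0, 0, -0.045], [0, 0, -0.045]], "rot": [[0, 0, 0], [0, 0, 0], [0, 0, 0], [0, 0, 0], [0, 0, 0], [0, 0, 0], [0, 0, 0], [0, 0, 0], [0, 0, 0], [0, 0, 0]]}}

```text
t: 48.8
tcp_pos: [0.5123, -0.2732, 0.2151]
tool_rot: [-0.0, 0.994, -0.113, -0.0]
ft_force: [0.4, -0.4, -0.7]
grip_width: 0.0909
```

Request:
{"name": "arm_command", "arguments": {"gripper": [0.091, 0.091, 0.091, 0.091, 0.091, 0.091, 0.091, 0.091, 0.091, 0.091], "slide": [[-0.015, 0.0, -0.04], [-0.015, 0.0, -0.04], [-0.015, 0, -0.04], [-0.015, 0, -0.02], [0, 0, 0], [0, 0, 0], [0, 0, 0], [0, 0, 0], [0, 0, 0], [0, 0, 0]], "rot": [[0, 0, 0], [0, 0, 0], [0, 0, 0], [0, 0, 0], [0, 0, 0], [0, 0, 0], [0, 0, 0], [0, 0, 0], [0, 0, 0], [0, 0, 0]]}}

```text
t: 49.8
tcp_pos: [0.4543, -0.2599, 0.353]
tool_rot: [-0.0, 0.994, -0.113, -0.0]
ft_force: [-0.4, 0.1, 0.1]
grip_width: 0.0913
```

```bash
python3 - <<'E'
from h import *
plan(.457,-.207,.353,-.226)
s,im=snap('wrist','w12.png')
cv2.imwrite('pics/c12.png',cv2.resize(im['image'][0:310,140:420],None,fx=1.9,fy=1.9))
s,im=snap('side','d12.png')
cv2.imwrite('pics/c13.png',cv2.resize(im['image'][110:225,195:345],None,fx=5,fy=5,interpolation=cv2.INTER_CUBIC))
E
```

```text
t 49.8 tcp [ 0.4543 -0.2599  0.353 ] th -0.22586632043152358 zaxis [-0.0009  0.0006 -1.    ] w 0.09131456245822693 F [-0.3815  0.0901  0.052 ]
 rotz 0.00013367956847643025  slide after rot [-0.0092 -0.0522 -0.    ] slide now [-0.0092 -0.0522  0.    ]
```

View pics/c12.png

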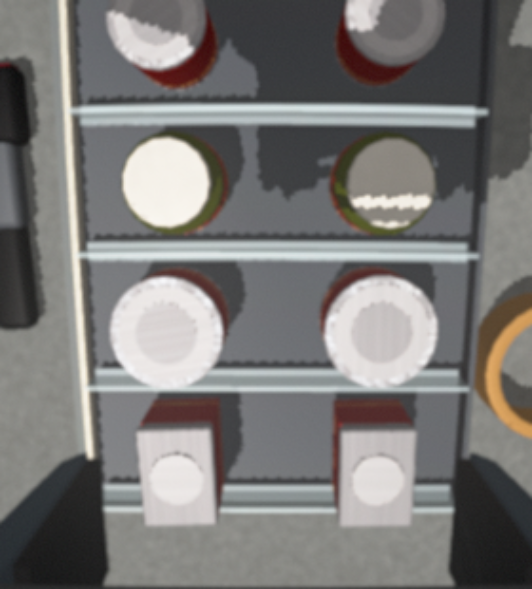

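View pics/c13.png

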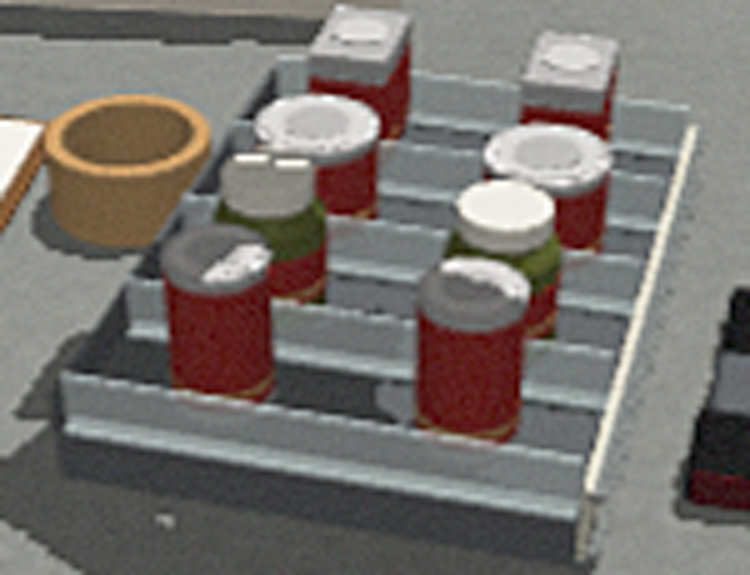

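```bash
python3 - <<'E'
from h import *
s,im=load('w12.png');W=wfix(s,im)
c=lambda p:np.array(p)/1.9+[140,0]
o=np.array([.465,-.217]);x=np.array([.9746,-.2241]);y=np.array([.2241,.9746])
for n,p,z in [('Nslim',(396,13),.082),('Njar',(390,182),.078),('Nwide',(382,331),.06),('Ntin',(377,478),.072),('Oslim',(157,20),.082),('Ojar',(167,183),.078),('Owide',(167,332),.06),('Otin',(176,478),.072)]:
    P=onz(W,c([p]),z+.03)[0]; print(n,P[:2],'shelf',(P[:2]-o)@x,(P[:2]-o)@y)
arm.finish_job()
E
```

```text
Nslim [ 0.5518 -0.1075] shelf 0.06004472150128591 0.12612993827081104
Njar [ 0.5329 -0.1896] shelf 0.06004914385124976 0.04192284181952048
Nwide [ 0.5152 -0.272 ] shelf 0.0612341495219975 -0.04234405714707515
Ntin [ 0.4945 -0.3573] shelf 0.060185722192089265 -0.1301093596014459
Oslim [ 0.4329 -0.0836] shelf -0.0611565582405081 0.12277278656398134
Ojar [ 0.4168 -0.1634] shelf -0.05900973161493904 0.04138803939463985
Owide [ 0.3922 -0.2443] shelf -0.06487263750751043 -0.04296511442062454
Otin [ 0.3759 -0.3301] shelf -0.06144740721940313 -0.1301852996965105
the job is handed in; nothing more can be done
```

I moved the tin, jar, slim can and wide can one at a time from the tray to the shelf. Each went into the lane of its old mate, was lowered until the wrist force showed it touching the deck, and was then released. The job was handed in at about 50 s.

**New items:** the last wrist picture puts all four about 60 mm behind the shelf's middle and within 3 mm of their lane middle lines. In the side view all four stand upright.

**Old items:** all four stand within about 2 mm of where I first measured them, and upright.

**Robot:** the gripper was open and clear above the shelf when I handed in.

**Disagreement:** the scene and side cameras differed from each other by up to about 9 mm at the start. I used the wrist camera's positions for every move, which mostly lay between the two.

No check failed.

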